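# Free the solder reel's spring clip with the removal fork

### The job

The solder reel on its holder is locked by a spring clip whose legs sit in a groove of the spindle: take the removal fork by its handle, lay its tines lightly on the reel's brittle top flange and, keeping them in touch with it, slide them in under the clip's ears; then ease the fork up a hair, so that your hand and not the flange carries the load, drive the wedge gently on until the clip has spread and come up out of the groove, where it stays, and stand the fork back upright on the bench. Then lift the clip off by its tab and set it down in the black parts tray. Do not pull at the clip by hand while it is still in the groove, force nothing, and leave the holder and the other things where they are.

Things in the scene. Friction and masses are not known exactly. Their poses are not given: they have to be found in the camera images.
- holder: Reel holder, 4 kg, standing on the bench: grey base 150 x 120 x 10 mm, steel spindle through a solder reel. Origin: underside of the base on the spindle axis, z up. The reel's upper flange is 68 mm across; its top differs from reel to reel, 58.8 to 62.8 mm above the bench: not measured, find it by touch. Do not shift the holder; push reel and spindle with less than 18 N.
- spindle_seat (a point): Point on the spindle axis at the top of its collar (22 mm across, 65 mm above the bench), where the clip rests. Heights above it: guide 14 mm across to 9 mm; groove 10 mm across to 14.8 mm; ridge swelling to 14 mm across at 17.3 to 18.1 mm; plain end 11.6 mm across from 20.3 mm up, its top at 34 mm.
- clip: Steel spring clip, about 30 g: a ring (23 mm across, 9 mm high) round the spindle, above it two sprung legs that grip the groove. Origin: on the ring's axis at its underside; x towards the tab, z up. Mouth towards -x. Raised 9 mm the legs pass the ridge and it springs up to 11 mm and stays there; raising takes up to 10 N, lifting off from there 1 to 3 N. Push it with less than 20 N.
- clip_ears (a point): Midway between the clip's two round-bottomed ears, on the spindle axis, 2.5 mm above the clip's underside. The ears stand out along the clip's y from the ring to 23 mm either side, 5 mm thick along x, undersides level with the clip's. The tines go under them, travelling along the clip's +x. Once they bear on the ears, ease the fork up by about 1 mm: the arm, not the reel, must carry the load.
- clip_tab (a point): Top centre of the clip's upright tab, 27 mm from the ring's axis and 42 mm above the clip's underside. The tab is 12 mm along the clip's x and 10 mm along its y and free for 27 mm below this point; pinch it across the clip's y to carry the clip.
- fork: Removal fork, about 180 g, standing on its flat foot. Origin: underside of the foot below the handle axis; x from handle to tine tips, z up. Handle: upright black bar 14 mm (x) x 24 mm (y), top 89 mm above the underside. Steel foot 16.5 mm high, 42 mm wide, from x = -14 mm. The slot between the tines is 28 mm wide and begins at x = 24 mm.
- fork_tip (a point): Midway between the ends of the two tines, at the underside, 92 mm ahead of the handle axis. Each tine lies 14 to 21 mm either side of the centre line; flat underside; 2 mm high for the last 3 mm, rising evenly to 16.5 mm high 45 mm back from the tip, then level to the handle.
- tray: Black open parts tray 130 (x) x 110 (y) x 22 mm high, walls and floor 4 to 5 mm. Origin: centre of its underside, z up.
- spare_reel: Bystander: small spare solder reel standing on its flange, 56 mm in diameter, 40 mm high; origin: centre of its underside.
- screwdriver: Bystander: screwdriver 170 mm long, lying; origin: underside at mid length, x along it.
- tin: Bystander: flat aluminium tin 60 mm in diameter, 18 mm high; origin: centre of its underside.
- tin_lid: Bystander: flat black lid 56 mm in diameter, 12 mm high; origin: centre of its underside.
- red_box: Bystander: open box 50 x 50 x 28 mm; origin: centre of its underside.
- brush: Bystander: brush 160 mm long, lying; origin: underside at mid length, x along it.
- flux_jar: Bystander: jar 44 mm in diameter, 60 mm high; origin: centre of its underside.
Mind the look-alikes: they are no part of the job. What is shaped like the clip but brown or yellow is not meant. What is shaped like the fork but yellow is not meant.

How it is judged:
By the outcome, as a careful person would: the job done as asked, in the order asked, and still so for the second after the job is handed in, with the robot touching nothing.
It also fails if it takes over 64 s, if anything falls off the work surface, if the arm or the gripper's body presses on something with over 40 N, if the wrist force passes 120 N, or if a joint passes its speed limit or range.

### The arm

A 6-joint arm with a two-finger parallel gripper is mounted at the origin on the work surface. World frame = base frame: x ahead of the robot, y to its left, z up, the work surface at z = 0. Lengths are in mm, angles in rad, forces in N, time in s.
With the tool pointing down it reaches from about 350 to 775 mm from the base axis. Payload 7.3 kg.
Tool frame: the origin (TCP) lies between the finger pads; the fingertips stand 25 mm ahead of it and the grasp point (between the pads) lies 6 mm ahead of it; z points along the fingers, y is the direction in which the jaws open and shut (so a half turn about z gives the same grasp; the last joint's range is limited). The gripper opens to 92 mm and grips with 3 to 60 N. Pads are 19 mm wide; open, the fingers measure 130 mm over their backs; the gripper's body (75 mm by 190 mm) begins 47 mm behind the grasp point.
Start: joints at [-1.417, 0.342, 1.524, -0, 1.275, -0.146], TCP at [155.07, -501.593, 251.741] pointing down, gripper open.
Joint ranges: [-2.53, 2.53], [-0.77, 2.02], [0.04, 2.7], [-1, 4.14], [0.28, 2.66], [-3.11, 3.11]. Speed limits (rad/s): [2.57, 2.57, 3.14, 3.14, 3.14, 3.14].

### API

Orientations are given as [roll, pitch, yaw] about the fixed x, y, z axes, in that order (R = Rz(yaw) Ry(pitch) Rx(roll)).
In Python, from plant import get_obs, capture, calibration, close_job gives the robot as it stands. The module is installed in compiled form; this text tells all that it offers.
- The arm moves only by the shell command python3 -m jog 'ROWS'. ROWS is JSON, one flat list of numbers, 5 for each row, row after row: the closure, from 0 (fully open) to 1 (shut), then the shift along the tool's x, y, z in mm, then the turn about the tool's z in degrees. In form: [fingers, tx, ty, tz, yaw, fingers, tx, ty, tz, yaw, ...]. A call has 1 to 5 rows; each row shifts and turns the pose as measured when the row begins, along the tool's axes as they then stand; what a row does not reach is not made up. A row lasts 1/10 s, in which the tool goes at most 50 mm and 8.59 degrees, less where a joint would pass 70% of its speed; a pose out of reach is approached as far as the arm can. A call is refused whole if a number of a shift passes 50 or a number of a turn 8.59, either way. A call with a gripper value outside its range is refused whole. The fingers move at their own pace and stop on an object; the grip force is fixed at half the most. Time passes only in rows, so rows that do not move let the fingers close. It gives the time, the measured TCP pose, the force and the opening at its end, in the units of the state.
- get_obs(): the state, without advancing time (a new reading comes with each control period).
- capture(name): name is "scene" or "top"; returns (picture, depth): 400x640x3 uint8, red, green, blue; 400x640 float32, mm along the optical axis (not along the pixel's ray), 0 where there is no reading.
- calibration(name): a dict with "fovy" (degrees; the focal length in pixels is half the picture's height over the tangent of half this angle, whatever the lens; pixels are square), "cx", "cy" (the principal point, pixels), "k1" (the pictures are not rectified: a ray, as slopes to the right and down, at radius r is drawn at 1 + k1 r^2 times it, then the intrinsics apply), "R" (3x3) and "t" (3): a world point X has camera coordinates R X + t. Camera axes: x right, y down, z forward; pixel columns grow to the right and rows downward; lengths in mm; the calibration is good to about 2 mm. A picture is of the moment at which its call begins. calibration takes no time and is no camera call.
- close_job(): hands the job in, once; it reports no verdict.
The state is a dict: "time": time; "joint_positions": joint angles; "dq": joint speeds; "tau": joint torques, N m; "tool_pos": TCP position; "tcp_rot": TCP orientation; "contact_force": force on the tool from outside, world axes, zero at the start; "moment": the same for the moment, N m; "grip_width": finger opening in mm.
Only numpy, scipy, OpenCV 4.12 (cv2) and the standard library are available. Lean on these libraries where they do the work, as an engineer would, in place of code of your own. Each camera call takes 0.05 s, during which the arm holds its last target.

## Working session

There is one attempt and no reset: what is moved stays moved. The work goes in short steps, Python scripts to look and compute and a shell command to move; the robot and the scene stay as the last step left them, time stands still between calls to the robot, and variables do not carry over. Pictures are saved under pics/ and viewed, and the job is handed in when it is done.

```bash
mkdir -p pics
cat > h.py <<'E'
import numpy as np, cv2
from plant import get_obs, capture, calibration, close_job
def K(n):
    c=calibration(n); f=200/np.tan(np.radians(c['fovy'])/2); return c,f
def px2w(n,u,v,z=None,d=None):
    c,f=K(n); x=(u-c['cx'])/f; y=(v-c['cy'])/f
    rd=np.hypot(x,y); r=rd
    for _ in range(30): r=rd/(1+c['k1']*r*r)
    s=r/rd if rd>0 else 1
    ray=np.array([x*s,y*s,1.]); R=np.array(c['R']); t=np.array(c['t'])
    C=-R.T@t; D=R.T@ray
    if d is None: d=(z-C[2])/D[2]
    return C+D*d
def w2px(n,X):
    c,f=K(n); p=np.array(c['R'])@np.array(X)+np.array(c['t']); a=p[:2]/p[2]; a=a*(1+c['k1']*(a@a))
    return a*f+[c['cx'],c['cy']]
E
python3 - <<'E'
from h import *
for n in('scene','top'):
    p,d=capture(n); cv2.imwrite(f'pics/{n}0.png',p[:,:,::-1]); np.save(f'{n}0.npy',d)
    c=calibration(n); print(n,c['fovy'],-np.array(c['R']).T@np.array(c['t']),c['k1'], np.round(c['R'],2).tolist())
print(get_obs())
E
```

```text
scene 44.986330559392414 [1261.99881275 -362.13316749  994.08133397] 0.038717156664761006 [[0.43, 0.9, -0.02], [0.68, -0.34, -0.66], [-0.6, 0.27, -0.75]]
top 46.78873328264195 [ 368.72495588  -26.7245594  1155.02674271] -0.10023310068063207 [[-0.02, -1.0, 0.0], [-0.99, 0.02, -0.17], [0.17, -0.01, -0.99]]
{'time': 0.1, 'joint_positions': array([-1.41701144e+00,  3.42654151e-01,  1.52489801e+00, -1.40763555e-05,
        1.27541976e+00, -1.46006067e-01]), 'dq': array([-0.00288021, -0.00075933, -0.0036833 ,  0.00065256,  0.00167034,
        0.00021205]), 'tau': array([ 1.77400590e-03, -4.32004058e+01, -2.44695050e+01,  7.19782873e-02,
        5.26703009e-02, -5.42052862e-05]), 'tool_pos': array([ 155.0073297 , -501.25488486,  251.12206859]), 'tcp_rot': array([-3.14022611e+00, -1.87347537e-04,  2.99794929e-01]), 'contact_force': array([-0.29577895,  0.36066245,  0.29852516]), 'moment': array([ 0.02865434, -0.04595678,  0.0408519 ]), 'grip_width': 91.69574392079834}
```

View pics/scene0.png

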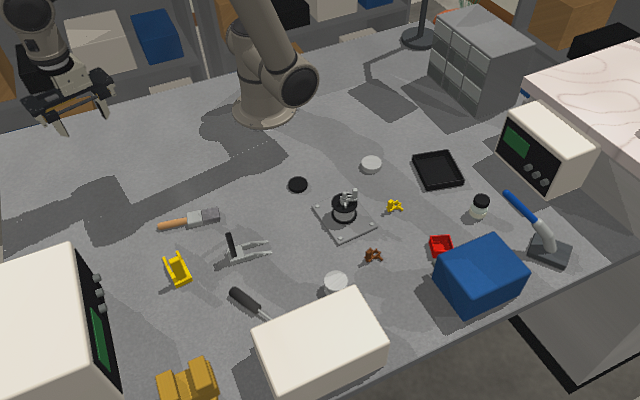

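View pics/top0.png

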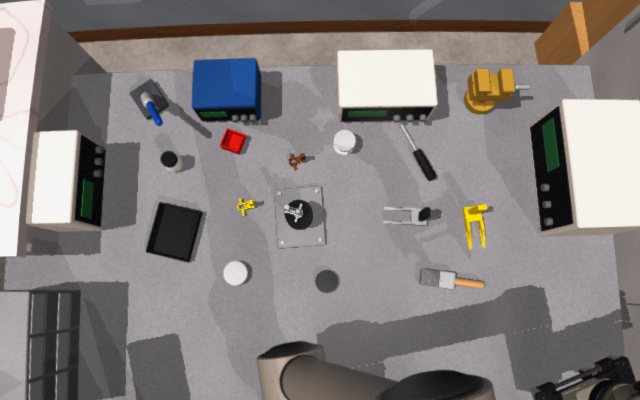

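Run:
```python
import cv2
a=cv2.imread('pics/top0.png'); s=cv2.imread('pics/scene0.png')
cv2.imwrite('pics/t_clip.png',cv2.resize(a[175:255,260:340],(800,800)[:2] and (600,600),interpolation=cv2.INTER_CUBIC))
cv2.imwrite('pics/t_fork.png',cv2.resize(a[185:245,375:455],(800,600),interpolation=cv2.INTER_CUBIC))
cv2.imwrite('pics/s_clip.png',cv2.resize(s[180:250,305:395],(771,600),interpolation=cv2.INTER_CUBIC))
cv2.imwrite('pics/s_fork.png',cv2.resize(s[225:275,210:285],(800,533),interpolation=cv2.INTER_CUBIC))
```

```text
(no output)
```

View pics/t_clip.png

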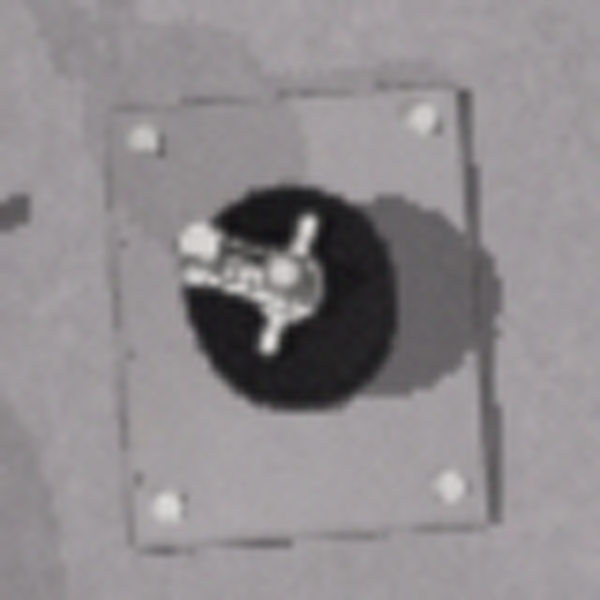

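View pics/t_fork.png

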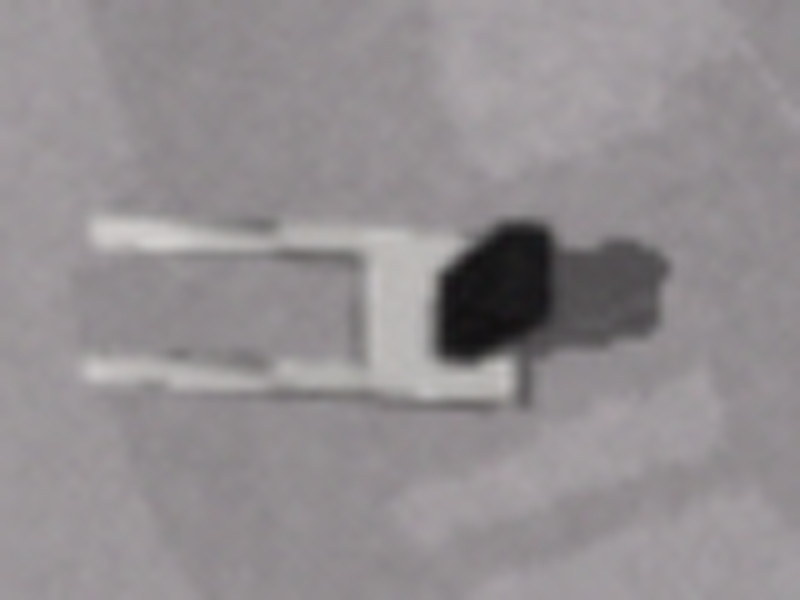

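View pics/s_clip.png

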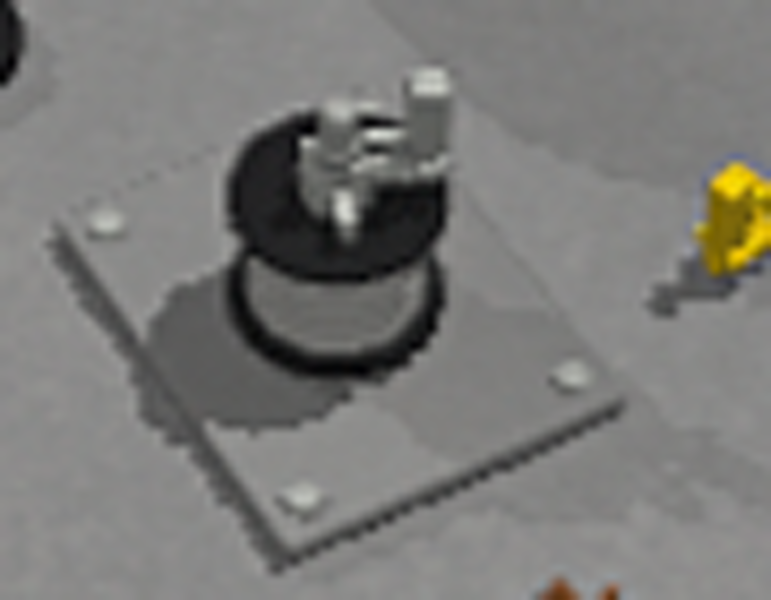

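View pics/s_fork.png

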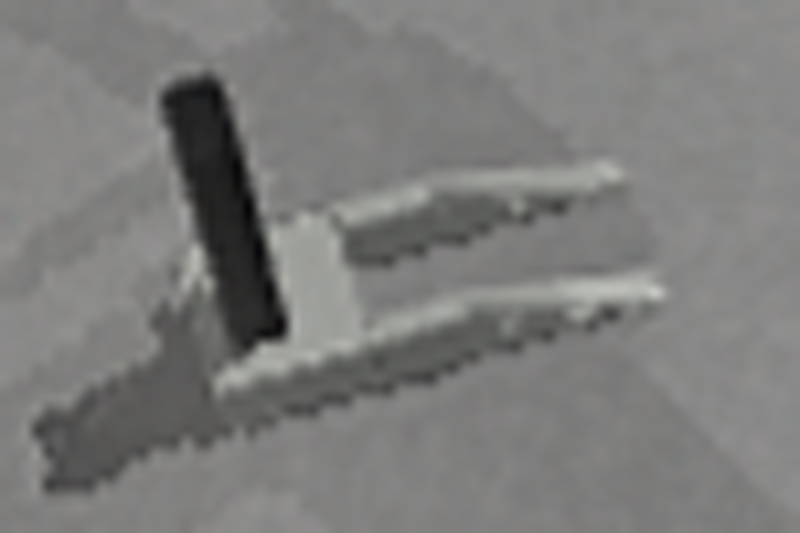

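Run:
```python
from h import *
def T(U,V,z,s,ou,ov,n): 
    return np.round(px2w(n,(U+.5)/s-.5+ou,(V+.5)/s-.5+ov,z=z),1)
t=lambda U,V,z:T(U,V,z,7.5,260,175,'top')
s=lambda U,V,z:T(U,V,z,8.571,305,180,'scene')
print('spindle top',t(285,268,99),s(337,108,99))
print('tab',t(200,240,107),s(430,80,107))
print('ears',t(311,218,70),t(267,350,70),s(347,225,70))
print('base corners top z10',[t(a,b,10) for a,b in((112,107),(458,90),(492,520),(138,545))])
print('base corners sc z10',[s(a,b,10) for a,b in((55,220),(625,400),(280,560))])
print('flange',t(190,298,60),t(397,298,60),t(293,187,60))
ft=lambda U,V,z:T(U,V,z,10,375,185,'top')
fs=lambda U,V,z:T(U,V,z,10.667,210,225,'scene')
print('tips',ft(90,230,2),ft(82,370,2),'sc',fs(620,170,2),fs(660,293,2))
print('handle',ft(520,272,89),fs(190,85,89), 'base back corner z16',ft(518,385,16.5),fs(222,385,16.5))
print('slot',ft(362,255,16.5),ft(362,360,16.5))
d=np.load('top0.npy'); print(d[218:226:2,395:430:3])
# tray etc
for n,(u,v) in dict(trayTL=(163,203),trayTR=(203,212),trayBR=(187,263),trayBL=(147,252)).items(): print(n,np.round(px2w('top',u,v,z=22),1))
for n,(u,v,z) in dict(jar=(170,160,60),tin=(235,272,18),lid=(326,281,12),red=(233,141,28),yellow=(246,206,30),brown=(297,160,30),sparereel=(344,142,40),sd=(418,152,20),yfork=(476,225,10)).items(): print(n,np.round(px2w('top',u,v,z=z),1))
```

```text
spindle top [536.6  22.2  99. ] [536.5  20.7  99. ]
tab [544.6  47.7 107. ] [545.2  46.5 107. ]
ears [557.1  15.   70. ] [515.2  29.6  70. ] [556.   14.4  70. ]
base corners top z10 [array([607. ,  83.9,  10. ]), array([610.3, -32.9,  10. ]), array([465. , -40.9,  10. ]), array([459.2,  76.2,  10. ])]
base corners sc z10 [array([467.4, -42.5,  10. ]), array([609.8,  82.1,  10. ]), array([617.2, -38.1,  10. ])]
flange [533.8  54.5  60. ] [532.3 -11.6  60. ] [569.1  21.   60. ]
tips [ 554.2 -191.     2. ] [ 518.6 -187.4    2. ] sc [ 520.5 -189.     2. ] [ 558.4 -193.5    2. ]
handle [ 528.  -279.6   89. ] [ 520.9 -281.5   89. ] base back corner z16 [ 510.3 -294.6   16.5] [ 548.2 -295.5   16.5]
slot [ 544.  -257.1   16.5] [ 517.5 -255.7   16.5]
[[1166.7755 1166.0452 1168.3413 1166.304  1166.6509 1168.4049 1150.153
  1149.447  1145.4973 1102.904  1097.567  1165.1283]
 [1166.3296 1164.8274 1164.563  1165.0674 1166.9456 1165.9541 1148.4454
  1149.4966 1136.1929 1132.3267 1149.0236 1162.9097]
 [1154.2156 1154.1508 1146.8633 1148.0426 1149.7524 1146.9933 1148.4691
  1149.0059 1151.516  1147.0372 1147.754  1165.5391]
 [1164.157  1165.0538 1158.3302 1157.6486 1155.0973 1152.9064 1148.5322
  1148.9772 1145.89   1148.4557 1145.7008 1163.6022]]
trayTL [574.8 364.6  22. ]
trayTR [549.7 262.   22. ]
trayBR [423.7 299.7  22. ]
trayBL [452.3 401.4  22. ]
jar [675.5 338.1  60. ]
tin [400.  181.4  18. ]
lid [373.8 -40.7  12. ]
red [730.1 187.6  28. ]
yellow [561.2 152.8  30. ]
brown [675.6  25.1  30. ]
sparereel [716.9 -93.9  40. ]
sd [ 693.1 -283.7   20. ]
yfork [ 503.  -422.9   10. ]
```

```bash
cat > ov.py <<'E'
from h import *
def tf(p,o,yaw):
    c,s=np.cos(np.radians(yaw)),np.sin(np.radians(yaw)); p=np.array(p,float)
    return np.stack([o[0]+c*p[:,0]-s*p[:,1],o[1]+s*p[:,0]+c*p[:,1],o[2]+p[:,2]],1)
def fork_lines():
    L=[]
    for s in(1,-1):
        a,b=14*s,21*s
        L+=[[(92,a,0),(92,b,0),(92,b,2),(92,a,2),(92,a,0)],[(92,b,0),(-14,b,0),(-14,b,16.5),(47,b,16.5),(89,b,2),(92,b,2)],[(24,a,16.5),(47,a,16.5),(89,a,2),(92,a,2)]]
    L+=[[(24,14,16.5),(24,-14,16.5)],[(-14,21,16.5),(-14,-21,16.5)],[(-14,21,0),(-14,-21,0)]]
    q=[(7,12),(7,-12),(-7,-12),(-7,12),(7,12)]
    L+=[[(x,y,89) for x,y in q]]+[[(x,y,16.5),(x,y,89)] for x,y in q[:4]]
    return L
def circ(r,z): return [(r*np.cos(a),r*np.sin(a),z) for a in np.linspace(0,2*np.pi,40)]
def clip_lines():
    L=[circ(11.5,0),circ(11.5,9)]
    for s in(1,-1): L+=[[(2.5,11*s,5),(2.5,23*s,5),(-2.5,23*s,5),(-2.5,11*s,5)]]
    q=[(33,5),(33,-5),(21,-5),(21,5),(33,5)]
    return L+[[(x,y,42) for x,y in q]]+[[(x,y,15),(x,y,42)] for x,y in q[:4]]
def draw(img,n,box,s,items):
    x0,y0,x1,y1=box
    im=cv2.resize(img[y0:y1,x0:x1],None,fx=s,fy=s,interpolation=cv2.INTER_CUBIC)
    for L,o,yaw,col in items:
        for l in L:
            p=np.array([w2px(n,x) for x in tf(l,o,yaw)]); p=(p-[x0,y0]+.5)*s-.5
            cv2.polylines(im,[np.int32(np.round(p*8))],False,col,1,cv2.LINE_AA,3)
    return im
E
cat > o1.py <<'E'
from ov import *
a=cv2.imread('pics/top0.png'); s=cv2.imread('pics/scene0.png')
fo=((530,-282,0),85.2); cl=((536.3,21.8,65),71)
F=[(fork_lines(),*fo,(0,0,255))]; C=[(clip_lines(),*cl,(0,0,255)),([circ(5.8,34),circ(34,-4)],(536.3,21.8,65),0,(0,255,0))]
A=np.hstack([draw(a,'top',(375,190,440,240),6,F),draw(s,'scene',(215,225,280,275),6,F)])
B=np.hstack([draw(a,'top',(270,185,320,235),8,C),draw(s,'scene',(320,182,370,232),8,C)])
cv2.imwrite('pics/ovF.png',A); cv2.imwrite('pics/ovC.png',B)
E
python3 o1.py
```

```text
(no output)
```

View pics/ovF.png

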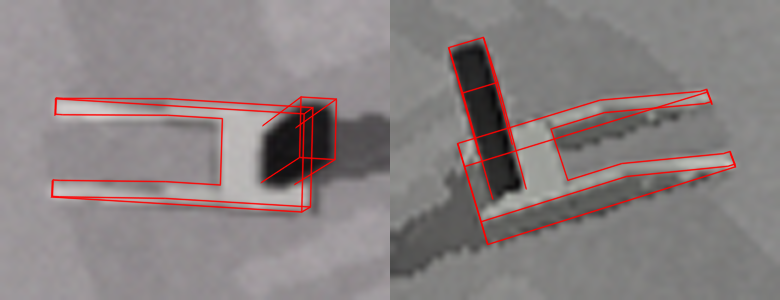

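View pics/ovC.png

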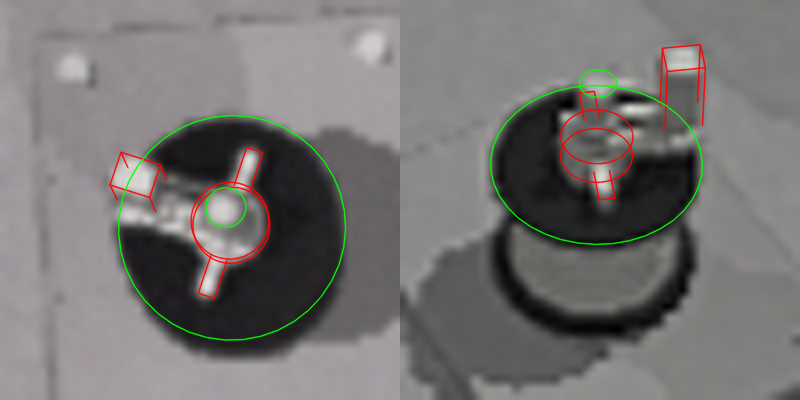

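```bash
cat > d.py <<'E'
import sys; from h import *
# d.py x y z yawdeg : remaining shift in tool axes
from scipy.spatial.transform import Rotation as Ro
o=get_obs(); p=o['tool_pos']; R=Ro.from_euler('xyz',o['tcp_rot'])
print('t',round(o['time'],2),'p',np.round(p,1),'rot',np.round(np.degrees(o['tcp_rot']),2),'F',np.round(o['contact_force'],1),'M',np.round(o['moment'],2),'w',round(o['grip_width'],1))
if len(sys.argv)>3:
    g=np.array(list(map(float,sys.argv[1:4])))
    w=g-p; yaw=np.degrees(o['tcp_rot'][2]); ty=float(sys.argv[4]) if len(sys.argv)>4 else yaw
    print('tool delta now',np.round(R.inv().apply(w),1),'after turn',np.round(Ro.from_euler('xyz',[np.pi,0,np.radians(ty)]).inv().apply(w),1),'turn',round((yaw-ty+180)%360-180,1))
E
python3 -m jog '[0,0,0,0,7.3,0,0,0,0,7.3,0,0,0,0,7.3]'; python3 d.py 530 -282 130 -4.8
```

```text
time: 0.4
tool_pos: [154.9, -500.5, 249.8]
tcp_rot: [-3.137, 0.001, -0.094]
contact_force: [-0.5, -0.5, -0.2]
grip_width: 92.1
t 0.4 p [ 154.9 -500.5  249.8] rot [-1.7975e+02  7.0000e-02 -5.4100e+00] F [-0.5 -0.5 -0.2] M [-0.03  0.06  0.01] w 92.1
tool delta now [ 353.  -252.4  120.5] after turn [ 355.5 -249.1  119.8] turn -0.6
```

```bash
python3 -m jog '[0,38,-27,0,0,0,38,-27,0,0,0,38,-27,0,0,0,38,-27,0,0,0,38,-27,0,-0.5]'; python3 -m jog '[0,38,-27,0,0,0,38,-27,0,0,0,38,-27,0,0,0,38,-27,0,0]';python3 d.py 530 -282 130 -4.8
```

```text
time: 0.9
tool_pos: [358.5, -384.6, 247.7]
tcp_rot: [-3.135, 0.004, -0.102]
contact_force: [0.5, -1.0, 0.3]
grip_width: 91.8
time: 1.3
tool_pos: [526.3, -287.1, 246.4]
tcp_rot: [-3.134, 0.006, -0.102]
contact_force: [0.5, -0.8, 0.3]
grip_width: 91.6
t 1.3 p [ 526.3 -287.1  246.4] rot [-179.57    0.37   -5.85] F [ 0.5 -0.8  0.3] M [0.06 0.04 0.01] w 91.6
tool delta now [  3.9  -4.6 116.4] after turn [  3.2  -5.4 116.4] turn -1.0
```

```bash
python3 -m jog '[0,3,-5,40,-0.8,0,0,0,40,0,0,0,0,36,0,0,0,0,0,0]';python3 d.py 530 -282 59 -4.8
python3 - <<'E'
from ov import *
fo=((530,-282,0),85.2)
F=[(fork_lines(),*fo,(0,0,255))]
for n,b in(('top',(375,170,475,245)),('scene',(190,200,290,275))):
    p,_=capture(n); cv2.imwrite('pics/g1%s.png'%n,draw(p[:,:,::-1].copy(),n,b,4,F))
cv2.imwrite('pics/g1.png',np.hstack([cv2.imread('pics/g1top.png'),cv2.imread('pics/g1scene.png')]))
E
```

```text
time: 1.7
tool_pos: [535.8, -275.6, 126.1]
tcp_rot: [-3.134, 0.004, -0.078]
contact_force: [-0.6, 0.3, -0.1]
grip_width: 91.8
t 1.7 p [ 535.8 -275.6  126.1] rot [-179.54    0.2    -4.45] F [-0.6  0.3 -0.1] M [0.09 0.05 0.01] w 91.8
tool delta now [-5.1  7.4 67.1] after turn [-5.3  6.9 67.1] turn 0.4
```

View pics/g1.png

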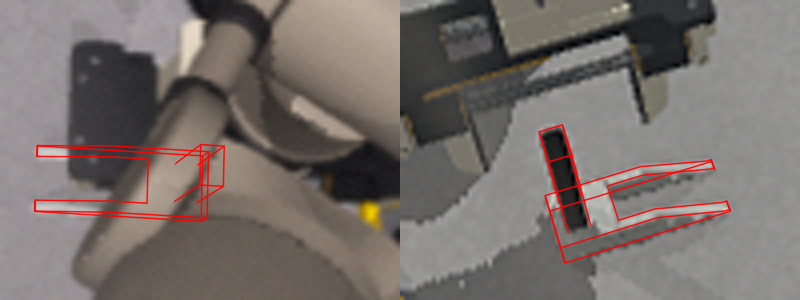

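```bash
python3 -m jog '[0,-5,7,15,0.4,0,0,0,0,0]';python3 d.py 530 -282 59 -4.8
```

```text
time: 2.0
tool_pos: [534.7, -286.2, 121.0]
tcp_rot: [3.141, -0.011, -0.086]
contact_force: [-1.0, 0.9, -0.3]
grip_width: 91.8
t 2.0 p [ 534.7 -286.2  121. ] rot [179.97  -0.63  -4.92] F [-1.   0.9 -0.3] M [ 0.02  0.01 -0.05] w 91.8
tool delta now [-5.7 -3.8 62. ] after turn [-5.  -3.8 62. ] turn -0.1
```

```bash
for i in 1 2 3; do python3 -m jog '[0,0,0,0,0]' >/dev/null;python3 d.py 530 -282 59 -4.8; done
```

```text
t 2.1 p [ 535.8 -287.2  123.6] rot [179.85  -0.85  -4.95] F [-1.4 -0.3 -0.1] M [-0.02  0.03  0.02] w 92.1
tool delta now [-7.2 -4.8 64.5] after turn [-6.2 -4.7 64.6] turn -0.1
t 2.2 p [ 536.5 -287.7  125.6] rot [179.77  -0.99  -4.96] F [ 0.2 -0.5 -0.2] M [ 0.07  0.05 -0.04] w 91.9
tool delta now [-8.1 -5.4 66.5] after turn [-6.9 -5.1 66.6] turn -0.2
t 2.3 p [ 537.1 -288.   127.2] rot [179.7   -1.12  -4.96] F [0.9 0.3 0.2] M [ 0.04  0.02 -0.02] w 91.6
tool delta now [-8.9 -5.7 68. ] after turn [-7.6 -5.4 68.2] turn -0.2
```

```bash
for i in 1 2 3 4; do python3 -m jog '[0,0,0,0,0]' >/dev/null;python3 d.py; done; python3 -c "
from h import *
print(get_obs()['dq'].round(3),get_obs()['joint_positions'].round(4))"
```

```text
t 2.4 p [ 537.5 -288.1  128.2] rot [179.66  -1.19  -4.95] F [-0.4  0.   1.1] M [0.05 0.03 0.01] w 92.1
t 2.5 p [ 537.7 -288.2  128.8] rot [179.63  -1.24  -4.94] F [-0.3  0.6 -0.3] M [ 0.03 -0.01 -0.03] w 91.7
t 2.6 p [ 537.8 -288.1  128.9] rot [179.63  -1.25  -4.94] F [ 0.  -0.5  0. ] M [0.   0.02 0.01] w 91.7
t 2.7 p [ 537.8 -288.   129. ] rot [179.63  -1.25  -4.93] F [-0.5 -0.   0.2] M [ 0.03  0.02 -0.01] w 91.7
[ 0.     0.    -0.002  0.001  0.003 -0.002] [-0.6199  0.5985  1.4606  0.0063  1.0605  1.034 ]
```

```bash
python3 -m jog '[0,-3,-2,3,0,0,-3,-2,6,0,0,-2,-2,6,0,0,0,0,3,0,0,0,0,1,0]' >/dev/null;python3 d.py 530 -282 59; python3 -m jog '[0,0,0,0,0,0,0,0,0,0]'>/dev/null;python3 d.py 530 -282 59;python3 -m jog '[0,0,0,0,0,0,0,0,0,0]'>/dev/null;python3 d.py 530 -282 59
```

```text
t 3.2 p [ 529.5 -280.3  107.2] rot [179.69  -1.14  -4.93] F [-0.   0.7 -0.2] M [-0.05  0.02  0.03] w 92.2
tool delta now [-0.3  1.4 48.2] after turn [ 0.6  1.6 48.2] turn 0.0
t 3.4 p [ 529.5 -280.3  106.8] rot [179.71  -1.12  -4.93] F [-0.6  0.4  0.1] M [ 0.03  0.05 -0.02] w 91.7
tool delta now [-0.3  1.4 47.8] after turn [ 0.7  1.6 47.8] turn 0.0
t 3.6 p [ 529.8 -280.6  107.1] rot [179.68  -1.16  -4.93] F [ 0.4 -0.2  0. ] M [ 0.02  0.04 -0.01] w 91.6
tool delta now [-0.6  1.1 48.1] after turn [ 0.4  1.4 48.1] turn 0.0
```

```bash
python3 -m jog '[0,0,1,6,0,0,0,0,12,0,0,0,0,12,0,0,0,0,8,0,0,0,0,4,0]' >/dev/null;python3 d.py 530 -282 59; python3 -m jog '[0,0,0,2,0,0,0,0,0,0]'>/dev/null;python3 d.py 530 -282 59
```

```text
t 4.1 p [ 530.6 -282.1   61.6] rot [179.67  -1.17  -4.93] F [0.5 0.5 0.2] M [ 0.05  0.04 -0.07] w 92.0
tool delta now [-0.6 -0.   2.6] after turn [-0.6 -0.   2.6] turn 0.0
t 4.3 p [ 530.1 -281.7   58. ] rot [179.74  -1.05  -4.93] F [ 1.1  0.2 -0.1] M [ 0.08 -0.01 -0.03] w 92.2
tool delta now [-0.   0.3 -1. ] after turn [-0.   0.3 -1. ] turn 0.0
```

```bash
python3 -m jog '[0.5,0,0,0,0,0.7,0,0,0,0,0.75,0,0,0,0,0.8,0,0,0,0,0.85,0,0,0,0]' ;python3 d.py 530 -282 59;python3 -m jog '[1,0,0,0,0,1,0,0,0,0,1,0,0,0,0,1,0,0,0,0,1,0,0,0,0]' >/dev/null;python3 d.py 530 -282 59
```

```text
time: 4.8
tool_pos: [530.8, -282.2, 59.4]
tcp_rot: [3.136, -0.021, -0.086]
contact_force: [0.5, -0.2, 0.1]
grip_width: 56.1
t 4.8 p [ 530.8 -282.2   59.4] rot [179.67  -1.19  -4.93] F [ 0.5 -0.2  0.1] M [ 0.06  0.06 -0.02] w 56.1
tool delta now [-0.9 -0.1  0.4] after turn [-0.8 -0.1  0.4] turn 0.0
t 5.3 p [ 530.9 -282.3   59.7] rot [179.65  -1.21  -4.93] F [0.1 0.1 0.6] M [ 0.08 -0.04  0.01] w 16.3
tool delta now [-0.9 -0.2  0.7] after turn [-0.9 -0.2  0.7] turn 0.0
```

```bash
python3 -m jog '[1,0,0,0,0,1,0,0,0,0,1,0,0,0,0]' >/dev/null;python3 d.py;  python3 -m jog '[1,0,0,-2,0,1,0,0,-4,0,1,0,0,-8,0,1,0,0,-12,0,1,0,0,-12,0]' >/dev/null;python3 d.py;  python3 -m jog '[1,0,0,-16,0,1,0,0,-16,0,1,0,0,-10,0,1,0,0,-4,0,1,0,0,0,0]' >/dev/null;python3 d.py
python3 - <<'E'
from h import *
for n,b in(('top',(330,150,470,255)),('scene',(190,150,330,255))):
    p,_=capture(n); x0,y0,x1,y1=b; cv2.imwrite('pics/l1%s.png'%n,cv2.resize(p[y0:y1,x0:x1,::-1],None,fx=2.8,fy=2.8))
cv2.imwrite('pics/l1.png',np.hstack([cv2.imread('pics/l1top.png'),cv2.imread('pics/l1scene.png')]))
E
```

```text
t 5.6 p [ 531.1 -282.1   60. ] rot [179.68  -1.24  -4.95] F [-0.1 -0.2  0.5] M [0.26 0.03 0.01] w 13.7
t 6.1 p [ 528.8 -281.    98.1] rot [179.81  -0.95  -4.93] F [ 0.5 -0.3 -1.4] M [-0.03 -0.01 -0.02] w 13.5
t 6.6 p [ 529.  -281.6  152.1] rot [179.59  -1.3   -4.93] F [-0.1 -1.1 -2.7] M [-0.01  0.03  0.01] w 13.6
```

View pics/l1.png

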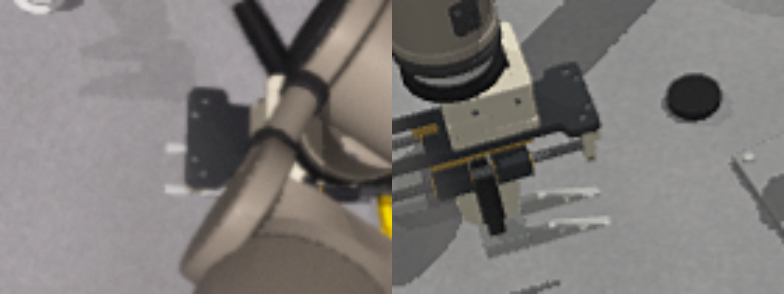

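```bash
python3 -m jog '[1,0,-5,0,2,1,0,-10,0,4,1,0,-15,0,4,1,0,-15,0,3,1,0,-10,0,1]' >/dev/null;python3 d.py 503.3 -77 142 -19.1;  python3 -m jog '[1,-2,-10,0,0,1,-2,-10,0,0,1,0,-10,0,0,1,0,-5,0,0,1,0,-2,0,0]' >/dev/null;python3 d.py 503.3 -77 142 -19.1
```

```text
t 7.2 p [ 538.1 -226.5  145.9] rot [-179.95   -0.77  -19.66] F [-0.4 -0.3 -1.7] M [0.03 0.03 0.  ] w 13.8
tool delta now [ -83.1 -129.     2.9] after turn [ -81.8 -129.8    3.9] turn -0.6
t 7.7 p [ 546.5 -186.3  143.5] rot [-179.91   -0.51  -19.52] F [-0.4  0.1 -2.4] M [0.06 0.04 0.  ] w 14.2
tool delta now [-77.2 -88.6   1. ] after turn [-76.6 -89.1   1.5] turn -0.4
```

```bash
python3 -m jog '[1,-4,-4,0,0,1,-8,-8,0,0,1,-12,-12,0,0,1,-12,-12,0,0,1,-12,-12,0,-0.3]' >/dev/null;python3 d.py 503.3 -77 142 -19.1;  python3 -m jog '[1,-10,-12,0,0,1,-8,-10,0,0,1,-4,-6,0,0,1,-2,-3,0,0,1,0,0,0,0]' >/dev/null;python3 d.py 503.3 -77 142 -19.1
```

```text
t 8.2 p [ 515.6 -123.6  143. ] rot [-179.94   -0.57  -19.38] F [-0.7  0.3 -2.1] M [ 0.02  0.02 -0.07] w 14.4
tool delta now [-27.1 -39.9   0.8] after turn [-26.9 -40.    1. ] turn -0.3
t 8.7 p [501.  -81.8 143.4] rot [-179.93   -0.57  -19.31] F [ 0.7  0.6 -2.1] M [-0.02  0.01  0.02] w 13.7
tool delta now [ 0.6 -5.3  1.5] after turn [ 0.6 -5.3  1.4] turn -0.2
```

```bash
cat > o2.py <<'E'
import sys
from ov import *
# o2 name lat zoff yawoff : overlay fork from TCP
nm=sys.argv[1]; lat=float(sys.argv[2]); fwd=float(sys.argv[3]); dyaw=float(sys.argv[4]); cz=float(sys.argv[5]) if len(sys.argv)>5 else 65
o=get_obs(); p=o['tool_pos']; yaw=np.degrees(o['tcp_rot'][2])+90.13+dyaw
c,s=np.cos(np.radians(yaw)),np.sin(np.radians(yaw))
fo=((p[0]-s*lat+c*fwd,p[1]+c*lat+s*fwd,p[2]-60),yaw); cl=((536.2,21.7,cz),71)
I=[(fork_lines(),*fo,(0,0,255)),(clip_lines(),*cl,(0,200,255))]
ims=[]
for n,b in(('top',(265,180,345,255)),('scene',(285,170,365,245))):
    q,_=capture(n); cv2.imwrite('pics/raw_%s_%s.png'%(nm,n),q[:,:,::-1]); q=q[:,:,::-1].copy()
    ims.append(draw(q,n,b,5,I)); 
    x0,y0,x1,y1=b; ims.append(cv2.resize(q[y0:y1,x0:x1],None,fx=5,fy=5,interpolation=cv2.INTER_CUBIC))
im=np.vstack([np.hstack(ims[:2]),np.hstack(ims[2:])]); cv2.imwrite('pics/%s.png'%nm,cv2.resize(im,(800,750))[:, :] if 0 else cv2.resize(im,(640,600)))
print(w2px('top',(536.2,21.7,99)))
E
python3 o2.py f1 1 0 0
```

```text
[297.77597025 210.4766542 ]
```

View pics/f1.png

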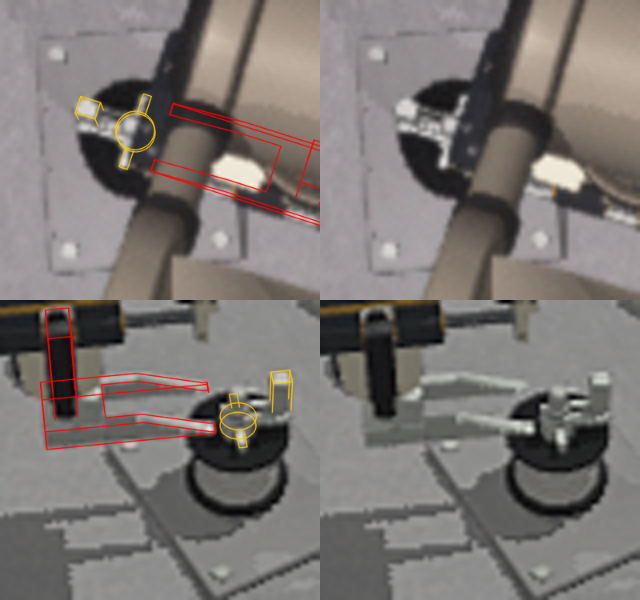

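```bash
cat > o3.py <<'E'
import sys
from ov import *
nm,raw,lat,fwd,dyaw,px,py,pz,yw,cz=sys.argv[1],sys.argv[2],*map(float,sys.argv[3:])
yaw=yw+90.13+dyaw; c,s=np.cos(np.radians(yaw)),np.sin(np.radians(yaw))
I=[(fork_lines(),(px-s*lat+c*fwd,py+c*lat+s*fwd,pz-60),yaw,(0,0,255)),(clip_lines(),(536.2,21.7,cz),71,(0,200,255))]
q=cv2.imread('pics/raw_%s_scene.png'%raw)
b=(304,182,364,226)
A=draw(q,'scene',b,9,I); B=draw(q,'scene',b,9,[])
cv2.imwrite('pics/%s.png'%nm,cv2.resize(np.vstack([A,B]),None,fx=.75,fy=.75,interpolation=cv2.INTER_AREA))
E
python3 o3.py f1z f1 1 0 0 501 -81.8 143.4 -19.3 65
```

```text
(no output)
```

View pics/f1z.png

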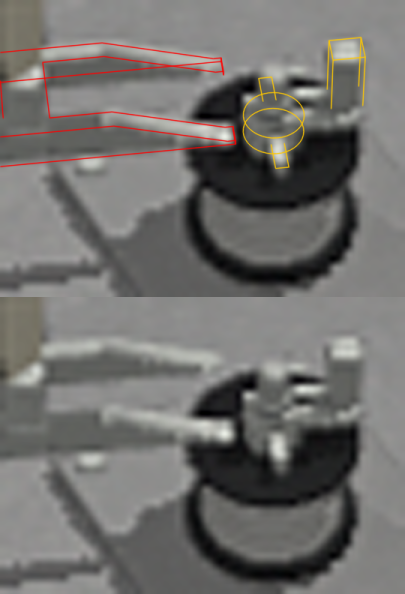

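```bash
python3 -m jog '[1,0,-2,2,0,1,1,-2,4,0,1,0,-1,4,0,1,0,0,3,0,1,0,0,1,0]' >/dev/null;python3 d.py 503.3 -77 126 -19.1; python3 -m jog '[1,0,0,0,0,1,0,0,0,0]' >/dev/null;python3 d.py 503.3 -77 126 -19.1
```

```text
t 9.3 p [504.8 -79.1 127.7] rot [-179.95   -0.59  -19.45] F [ 0.1 -0.2 -1.6] M [0.04 0.11 0.04] w 13.9
tool delta now [-2.1 -1.5  1.7] after turn [-2.1 -1.5  1.7] turn -0.3
t 9.5 p [504.6 -79.2 127.3] rot [-179.95   -0.54  -19.46] F [ 0.7 -0.1 -2.5] M [ 0.02 -0.01 -0.01] w 14.0
tool delta now [-2.  -1.6  1.3] after turn [-1.9 -1.6  1.3] turn -0.4
```

```bash
python3 -m jog '[1,-1,-1,1,-0.2,1,-1,-0.5,1,-0.2,1,0,0,0.5,0,1,0,0,0,0]' >/dev/null;python3 d.py 503.3 -77 126 -19.1; python3 o2.py f2 1 0 0; python3 d.py; python3 o3.py f2z f2 1 -1 0 $(python3 -c "
from h import *
o=get_obs();p=o['tool_pos'];print(p[0],p[1],p[2],np.degrees(o['tcp_rot'][2]))") 65
```

```text
t 9.9 p [503.2 -76.9 125. ] rot [-179.96   -0.58  -19.02] F [ 0.3  0.1 -1. ] M [ 0.01  0.06 -0.01] w 13.7
tool delta now [ 0.1  0.  -1. ] after turn [ 0.1  0.  -1. ] turn 0.1
[297.77597025 210.4766542 ]
t 10.0 p [503.3 -77.  125. ] rot [-179.96   -0.59  -19.03] F [ 0.4 -0.1 -1.7] M [ 0.06  0.03 -0.02] w 13.8
```

View pics/f2z.png

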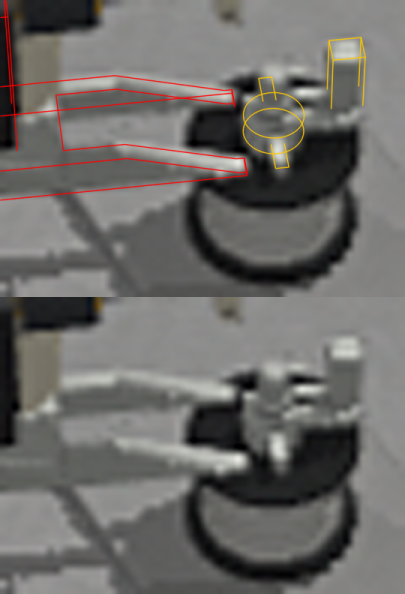

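```bash
for i in 1 2 3; do python3 -m jog '[1,0,0,0.5,0]' >/dev/null;python3 d.py; done;  python3 -m jog '[1,0,0,0,0]' >/dev/null;python3 d.py
```

```text
t 10.1 p [503.4 -77.  124.6] rot [-179.96   -0.61  -19.02] F [ 0.4 -0.9 -2.5] M [ 0.02  0.01 -0.  ] w 14.1
t 10.2 p [503.4 -77.  124.1] rot [-179.96   -0.61  -19.03] F [ 0.3  0.4 -1.6] M [ 0.03  0.   -0.04] w 13.5
t 10.3 p [503.4 -77.1 123.6] rot [-179.95   -0.61  -19.03] F [ 0.1 -0.1 -1.5] M [ 0.02  0.02 -0.  ] w 14.0
t 10.4 p [503.4 -77.1 123.5] rot [-179.96   -0.6   -19.03] F [ 0.1  0.1 -2.1] M [ 0.01  0.02 -0.03] w 13.9
```

```bash
for i in 1 2 ; do python3 -m jog '[1,0,0,0.5,0]' >/dev/null;python3 d.py; done;  python3 -m jog '[1,0,0,0,0]' >/dev/null;python3 d.py
```

```text
t 10.5 p [503.4 -77.1 123. ] rot [-179.96   -0.61  -19.03] F [ 0.   0.6 -2.1] M [ 0.03  0.05 -0.04] w 13.7
t 10.6 p [503.4 -77.1 122.5] rot [-179.95   -0.61  -19.03] F [-0.2  0.6 -2. ] M [ 0.07  0.03 -0.05] w 14.2
t 10.7 p [503.4 -77.1 122.4] rot [-179.96   -0.6   -19.03] F [ 0.2 -0.1 -2.2] M [-0.02  0.05 -0.01] w 14.1
```

Very precise tracking at small steps. Continue.

```bash
for i in 1 2 3; do python3 -m jog '[1,0,0,0.4,0]' >/dev/null;python3 d.py; done;  python3 -m jog '[1,0,0,0,0]' >/dev/null;python3 d.py
```

```text
t 10.8 p [503.4 -77.1 122. ] rot [-179.95   -0.61  -19.03] F [ 0.4 -0.7 -2.1] M [0.02 0.03 0.  ] w 13.8
t 10.9 p [503.5 -77.2 121.8] rot [-179.96   -0.62  -19.03] F [-1.2 -0.5  2.4] M [0.23 0.12 0.1 ] w 13.8
t 11.0 p [503.5 -77.2 121.7] rot [-179.96   -0.64  -19.03] F [-1.  -0.7  5.9] M [0.34 0.17 0.05] w 14.1
t 11.1 p [503.6 -77.2 121.9] rot [-179.95   -0.65  -19.03] F [-0.4 -0.7 -1. ] M [0.09 0.03 0.01] w 13.8
```

```bash
for i in 1 2 ; do python3 -m jog '[1,0,-1,0.1,0]' >/dev/null;python3 d.py; done;  python3 -m jog '[1,0,-2,0.1,0]' >/dev/null;python3 d.py
```

```text
t 11.2 p [504.  -76.4 121.8] rot [-179.96   -0.68  -19.04] F [-0.7 -0.9 -0.2] M [ 0.03  0.02 -0.  ] w 13.5
t 11.3 p [504.5 -75.5 121.8] rot [-179.97   -0.7   -19.04] F [-1.1 -1.7  0.2] M [-0.03  0.03 -0.01] w 14.3
t 11.4 p [505.3 -73.7 121.8] rot [-179.98   -0.73  -19.05] F [-0.8 -0.3  0.9] M [-0.05  0.02  0.02] w 13.8
```

```bash
cat > e.py <<'E'
from h import *
o=get_obs(); p=o['tool_pos']; a=np.radians(71); ex=np.array([np.cos(a),np.sin(a)]); ey=np.array([-ex[1],ex[0]])
f=o['contact_force']; d=p[:2]-[536.2,21.7]; d=d+ey*1.0
print('t%.1f tip %.1f lat %.1f under %.2f F along %.1f lat %.1f z %.1f  rot %s M %s w %.1f'%(o['time'],d@ex+91,d@ey,p[2]-60,f[:2]@ex,f[:2]@ey,f[2]+2.1,np.degrees(o['tcp_rot']).round(2),o['moment'].round(2),o['grip_width']))
E
python3 e.py; for i in 1 2 3; do python3 -m jog '[1,-0.5,-1.5,0.1,0]' >/dev/null;python3 e.py; done
```

```text
t11.4 tip -9.3 lat -0.9 under 61.82 F along -0.5 lat 0.7 z 3.0  rot [-179.98   -0.73  -19.05] M [-0.05  0.02  0.02] w 13.8
t11.5 tip -7.6 lat -0.6 under 61.78 F along -2.0 lat -0.1 z 3.0  rot [-179.98   -0.76  -19.06] M [ 0.    0.01 -0.07] w 13.8
t11.6 tip -6.0 lat -0.3 under 61.81 F along -1.9 lat 0.0 z 2.6  rot [-179.98   -0.8   -19.06] M [-0.07  0.01 -0.02] w 13.9
t11.7 tip -4.4 lat 0.1 under 61.80 F along -1.8 lat -0.6 z 4.0  rot [-179.98   -0.82  -19.06] M [-0.08 -0.01 -0.03] w 14.1
```

```bash
python3 o2.py f3 1 -1 0; python3 o3.py f3z f3 1 -1 0 $(python3 -c "
from h import *
o=get_obs();p=o['tool_pos'];print(p[0],p[1],p[2],np.degrees(o['tcp_rot'][2]))") 65; python3 e.py
```

```text
[297.77597025 210.4766542 ]
t11.8 tip -4.2 lat 0.1 under 61.79 F along 0.9 lat 0.9 z 2.7  rot [-179.97   -0.82  -19.05] M [ 0.17 -0.14 -0.02] w 13.8
```

View pics/f3z.png

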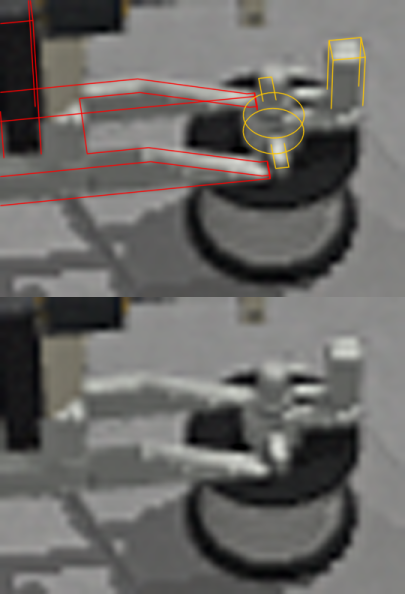

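View pics/f3.png

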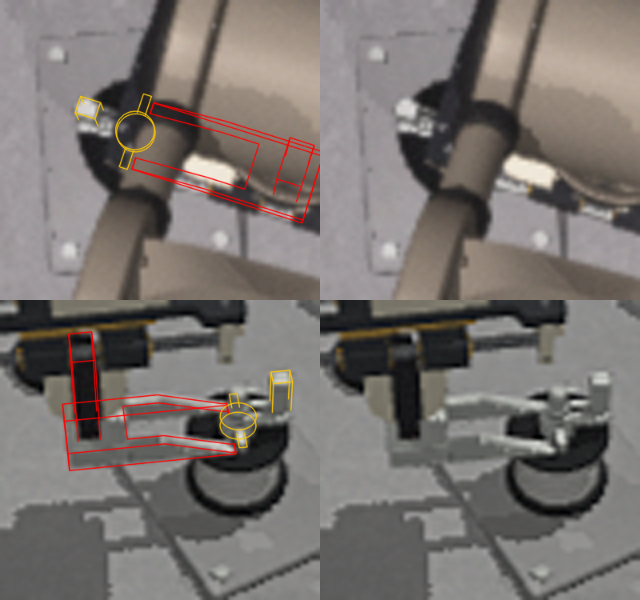

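```bash
for i in 1 2 3 4 5; do python3 -m jog '[1,0,-1,0.05,0]' >/dev/null;python3 e.py; done
```

```text
t11.9 tip -3.2 lat 0.1 under 61.81 F along -1.3 lat -0.1 z 3.0  rot [-179.97   -0.82  -19.05] M [-0.05  0.03 -0.04] w 13.9
t12.0 tip -2.2 lat 0.1 under 61.80 F along -1.5 lat -0.5 z 3.2  rot [-179.98   -0.83  -19.05] M [-0.15  0.05 -0.  ] w 13.9
t12.1 tip -1.2 lat 0.1 under 61.78 F along -2.0 lat -0.8 z 4.4  rot [-179.98   -0.82  -19.05] M [-0.11  0.05 -0.01] w 13.9
t12.2 tip -0.2 lat 0.0 under 61.82 F along -1.8 lat 0.1 z 4.3  rot [-179.99   -0.83  -19.05] M [-0.07  0.05 -0.03] w 13.9
t12.3 tip 0.8 lat -0.0 under 61.82 F along -2.5 lat 0.4 z 3.9  rot [-179.99   -0.84  -19.05] M [-0.06  0.08 -0.03] w 13.7
```

```bash
for i in 1 2 3 4; do python3 -m jog '[1,0,-0.8,0.02,0]' >/dev/null;python3 e.py; done
```

```text
t12.4 tip 1.7 lat 0.0 under 61.81 F along -2.3 lat 0.3 z 4.4  rot [-180.     -0.84  -19.05] M [-0.12  0.06 -0.05] w 14.0
t12.5 tip 2.5 lat -0.0 under 61.82 F along -3.0 lat 0.6 z 4.9  rot [-180.     -0.84  -19.05] M [-0.06  0.01  0.02] w 13.9
t12.6 tip 3.4 lat -0.1 under 61.82 F along -2.4 lat 0.9 z 3.8  rot [180.    -0.84 -19.05] M [-0.13  0.09 -0.01] w 14.0
t12.7 tip 4.2 lat -0.1 under 61.83 F along -3.2 lat 0.9 z 4.3  rot [179.99  -0.85 -19.04] M [-0.24  0.06  0.  ] w 13.7
```

```bash
for i in 1 2 3 4; do python3 -m jog '[1,0,-0.6,0.02,0]' >/dev/null;python3 e.py; done
```

```text
t12.8 tip 4.7 lat -0.1 under 61.86 F along -2.9 lat 0.3 z 4.8  rot [179.98  -0.85 -19.04] M [-0.22  0.11 -0.04] w 13.9
t12.9 tip 5.3 lat -0.1 under 61.87 F along -2.5 lat 0.7 z 5.6  rot [179.97  -0.86 -19.04] M [-0.25  0.12 -0.06] w 13.9
t13.0 tip 5.8 lat -0.1 under 61.87 F along -3.0 lat 0.6 z 5.8  rot [179.95  -0.85 -19.04] M [-0.29  0.16 -0.01] w 13.7
t13.1 tip 6.3 lat -0.1 under 61.89 F along -4.8 lat 0.1 z 6.0  rot [179.94  -0.86 -19.03] M [-0.43  0.15 -0.  ] w 14.0
```

```bash
for i in 1 2 ; do python3 -m jog '[1,0,-0.5,0,0]' >/dev/null;python3 e.py; done; for i in 1 2 3; do python3 -m jog '[1,0,0,-0.3,0]' >/dev/null;python3 e.py; done
```

```text
t13.2 tip 6.6 lat -0.2 under 61.94 F along -3.9 lat 0.7 z 6.7  rot [179.92  -0.86 -19.03] M [-0.5   0.21  0.04] w 13.8
t13.3 tip 6.9 lat -0.2 under 61.95 F along -4.5 lat 0.4 z 5.0  rot [179.9   -0.86 -19.03] M [-0.54  0.26  0.02] w 13.7
t13.4 tip 7.0 lat -0.1 under 62.04 F along -2.0 lat -0.3 z -0.0  rot [179.9   -0.85 -19.03] M [-0.43 -0.07 -0.06] w 13.6
t13.5 tip 7.1 lat -0.0 under 62.02 F along -2.6 lat -0.5 z 0.7  rot [179.91  -0.83 -19.04] M [-0.54 -0.   -0.06] w 13.3
t13.6 tip 7.1 lat 0.0 under 62.02 F along -3.3 lat -0.9 z 0.6  rot [179.91  -0.81 -19.04] M [-0.48 -0.1  -0.12] w 14.1
```

```bash
for i in 1 2 3; do python3 -m jog '[1,0,0,-0.6,0]' >/dev/null;python3 e.py; done
```

```text
t13.7 tip 7.3 lat 0.3 under 62.14 F along -1.0 lat -1.7 z -2.9  rot [179.92  -0.75 -19.04] M [-0.47  0.02 -0.06] w 14.0
t13.8 tip 7.5 lat 0.8 under 62.21 F along -0.7 lat -0.6 z -2.3  rot [179.93  -0.67 -19.03] M [-0.52  0.01 -0.11] w 13.9
t13.9 tip 7.6 lat 1.2 under 62.37 F along -1.1 lat -0.7 z -3.7  rot [179.93  -0.6  -19.03] M [-0.54  0.06 -0.09] w 13.8
```

```bash
for i in 1 2 3; do python3 -m jog '[1,0.5,-0.3,-0.7,0]' >/dev/null;python3 e.py; done
```

```text
t14.0 tip 7.8 lat 1.1 under 62.74 F along -2.0 lat -1.3 z -3.7  rot [179.91  -0.54 -19.02] M [-0.79  0.17 -0.07] w 14.0
t14.1 tip 8.0 lat 1.0 under 63.13 F along -2.3 lat -1.3 z -3.9  rot [179.89  -0.47 -19.  ] M [-0.84  0.2  -0.09] w 13.8
t14.2 tip 8.0 lat 0.9 under 63.54 F along -2.7 lat -0.5 z -5.0  rot [179.85  -0.4  -18.99] M [-0.92  0.28 -0.1 ] w 13.8
```

```bash
for i in 1 2 3 4; do python3 -m jog '[1,0.4,-0.8,-0.1,0]' >/dev/null;python3 e.py; done
```

```text
t14.3 tip 8.6 lat 0.7 under 63.46 F along -3.4 lat 0.2 z -3.8  rot [179.82  -0.35 -18.97] M [-0.89  0.36  0.03] w 13.7
t14.4 tip 9.3 lat 0.6 under 63.39 F along -3.9 lat 1.1 z -4.7  rot [179.79  -0.3  -18.96] M [-1.02  0.43  0.03] w 14.1
t14.5 tip 9.9 lat 0.5 under 63.28 F along -4.1 lat 0.5 z -5.3  rot [179.77  -0.25 -18.95] M [-1.1   0.39 -0.01] w 14.1
t14.6 tip 10.8 lat 0.2 under 63.31 F along 0.6 lat -0.6 z 0.9  rot [179.78  -0.23 -18.96] M [0.03 0.04 0.01] w 13.6
```

```bash
python3 o2.py f4 1 -1 0 68; python3 o3.py f4z f4 1 -1 0 $(python3 -c "
from h import *
o=get_obs();p=o['tool_pos'];print(p[0],p[1],p[2],np.degrees(o['tcp_rot'][2]))") 68; python3 e.py
```

```text
[297.77597025 210.4766542 ]
t14.7 tip 11.4 lat -0.3 under 63.75 F along -0.6 lat 0.2 z -0.4  rot [179.84  -0.3  -18.97] M [-0.11  0.18 -0.  ] w 13.7
```

View pics/f4z.png

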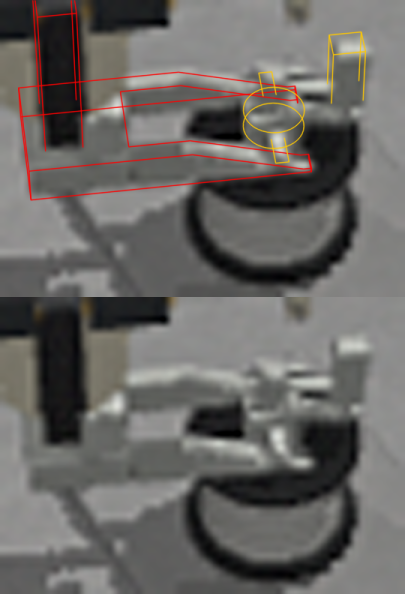

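View pics/f4.png

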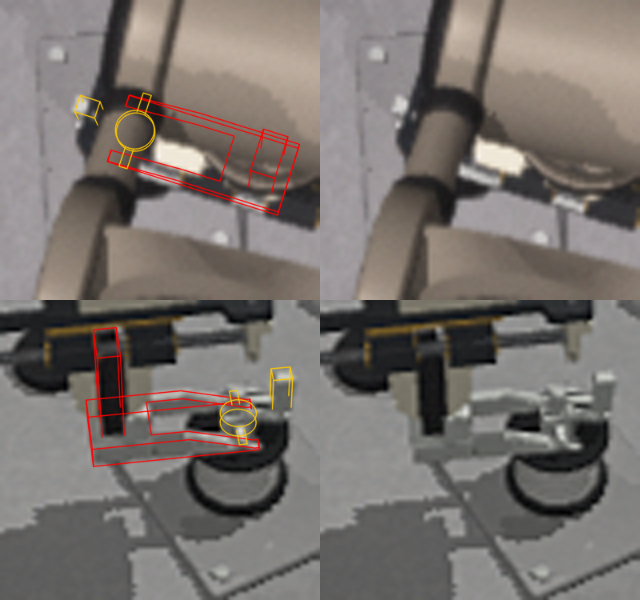

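Run:
```python
import cv2,numpy as np
b=(325,180,365,222)
r=[cv2.resize(cv2.imread(f'pics/raw_{k}_scene.png')[b[1]:b[3],b[0]:b[2]],None,fx=10,fy=10,interpolation=cv2.INTER_CUBIC) for k in('f3','f4')]
cv2.imwrite('pics/cmp.png',np.hstack(r))
```

```text
(no output)
```

View pics/cmp.png

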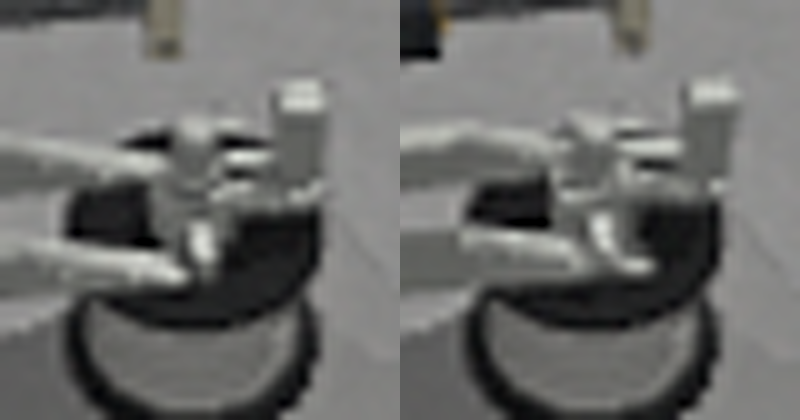

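```bash
for i in 1 2 3 4; do python3 -m jog '[1,0,-0.8,0,0]' >/dev/null;python3 e.py; done
```

```text
t14.8 tip 12.6 lat -0.5 under 64.14 F along -2.1 lat -0.2 z -0.8  rot [179.89  -0.36 -18.98] M [-0.28  0.18  0.02] w 14.1
t14.9 tip 13.7 lat -0.7 under 64.41 F along -1.7 lat -1.2 z -1.5  rot [179.91  -0.4  -18.99] M [-0.27  0.2  -0.01] w 13.8
t15.0 tip 14.7 lat -0.8 under 64.62 F along -1.2 lat 0.4 z -2.3  rot [179.92  -0.43 -18.98] M [-0.35  0.15  0.02] w 13.7
t15.1 tip 15.7 lat -1.0 under 64.74 F along -1.7 lat -0.2 z -1.1  rot [179.93  -0.45 -18.98] M [-0.33  0.2  -0.01] w 13.7
```

```bash
for i in 1 2 3 4; do python3 -m jog '[1,-0.3,-0.8,0.05,0]' >/dev/null;python3 e.py; done
```

```text
t15.2 tip 16.6 lat -0.8 under 64.77 F along -0.9 lat -0.5 z -1.7  rot [179.93  -0.47 -18.99] M [-0.31  0.14 -0.  ] w 13.7
t15.3 tip 17.5 lat -0.5 under 64.78 F along 0.2 lat -0.1 z -1.1  rot [179.93  -0.48 -18.99] M [-0.29  0.1  -0.01] w 13.8
t15.4 tip 18.4 lat -0.3 under 64.71 F along -1.2 lat -0.7 z -2.2  rot [179.94  -0.49 -18.99] M [-0.24  0.09  0.  ] w 13.9
t15.5 tip 19.4 lat -0.1 under 64.79 F along -1.2 lat 0.1 z -0.6  rot [179.96  -0.51 -19.  ] M [-0.04  0.02  0.01] w 14.1
```

```bash
cat > o4.py <<'E'
import sys,cv2,numpy as np
from h import *
k=sys.argv[1]
q,_=capture('scene'); cv2.imwrite(f'pics/raw_{k}_scene.png',q[:,:,::-1])
b=(325,165,365,222)
r=[cv2.resize(cv2.imread(f'pics/raw_{j}_scene.png')[b[1]:b[3],b[0]:b[2]],None,fx=10,fy=10,interpolation=cv2.INTER_CUBIC) for j in('f3',k)]
cv2.imwrite(f'pics/cmp{k}.png',np.hstack(r))
E
python3 o4.py f5; python3 e.py
```

```text
t15.6 tip 19.5 lat -0.0 under 64.83 F along -0.2 lat -0.4 z 0.7  rot [179.97  -0.51 -19.  ] M [ 0.02  0.02 -0.02] w 14.1
```

View pics/cmpf5.png

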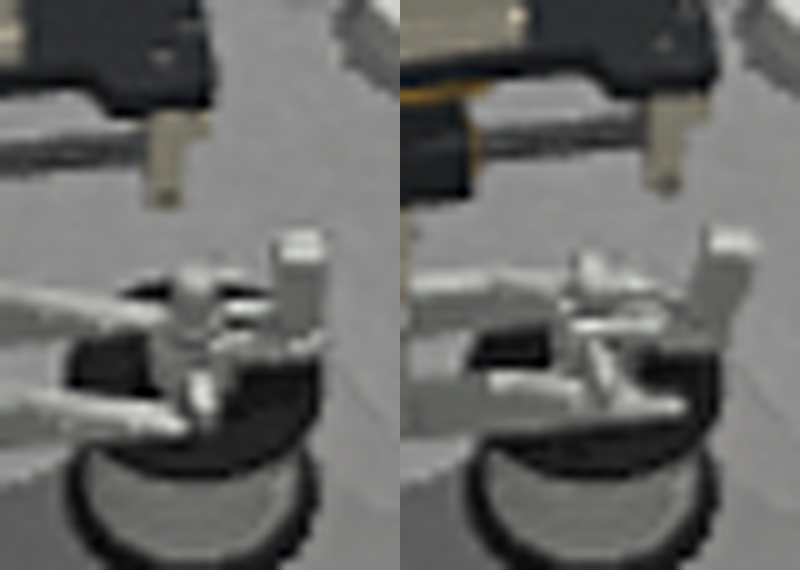

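```bash
cat > o5.py <<'E'
import sys
from ov import *
k=sys.argv[1]; cands=[tuple(map(float,a.split(','))) for a in sys.argv[2:]]  # h,pitch,dx
b=(325,170,365,222); q=cv2.imread(f'pics/raw_{k}_scene.png'); ims=[draw(q,'scene',b,9,[])]
for h,th,dx in cands:
    t=np.radians(th); c,s=np.cos(t),np.sin(t); L=[]
    for l in clip_lines():
        P=np.array(l,float); x,z=P[:,0].copy(),P[:,2]-2.5
        P[:,0]=c*x+s*z+dx; P[:,2]=-s*x+c*z+2.5; L.append(P)
    ims.append(draw(q,'scene',b,9,[(L,(536.2,21.7,65+h),71,(0,0,255)),([circ(5.8,34)],(536.2,21.7,65),0,(0,255,0))]))
cv2.imwrite(f'pics/ft{k}.png',cv2.resize(np.hstack(ims),None,fx=800/360/len(ims) if len(ims)>2 else 1,fy=800/360/len(ims) if len(ims)>2 else 1,interpolation=cv2.INTER_AREA))
E
python3 o5.py f5 7,14,0 11,14,0; python3 -c "
from h import *"
```

```text
(no output)
```

View pics/ftf5.png

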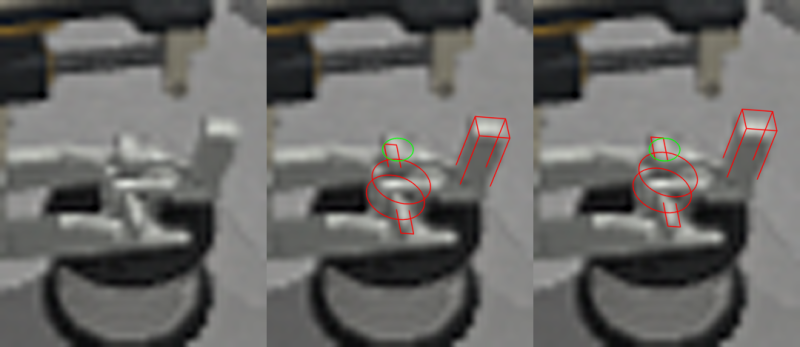

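```bash
for i in 1 2 3 4; do python3 -m jog '[1,0,-0.7,0,0]' >/dev/null;python3 e.py; done
```

```text
t15.7 tip 20.4 lat -0.2 under 65.00 F along -0.7 lat 0.6 z 0.7  rot [179.99  -0.54 -19.01] M [ 0.09 -0.08 -0.05] w 14.3
t15.8 tip 21.3 lat -0.3 under 65.13 F along -0.6 lat 1.0 z 0.6  rot [180.    -0.56 -19.01] M [ 0.    0.02 -0.01] w 14.1
t15.8 tip 22.1 lat -0.3 under 65.18 F along -0.7 lat 0.5 z 0.0  rot [180.    -0.56 -19.  ] M [-0.04  0.08  0.03] w 13.7
t15.9 tip 22.8 lat -0.2 under 65.16 F along -0.3 lat -0.3 z -0.6  rot [180.    -0.56 -19.  ] M [-0.08  0.12  0.01] w 14.0
```

```bash
python3 o4.py f6; python3 o5.py f6 8,13,0 11,13,0; python3 e.py
```

```text
t16.0 tip 22.9 lat -0.2 under 65.16 F along -0.1 lat -0.1 z -0.0  rot [-180.     -0.56  -19.  ] M [-0.04  0.05 -0.03] w 14.0
```

View pics/cmpf6.png

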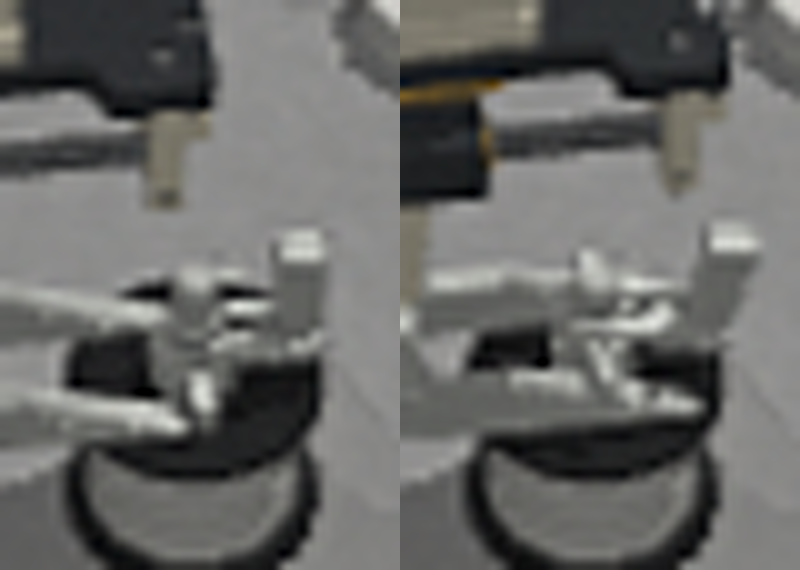

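View pics/ftf6.png

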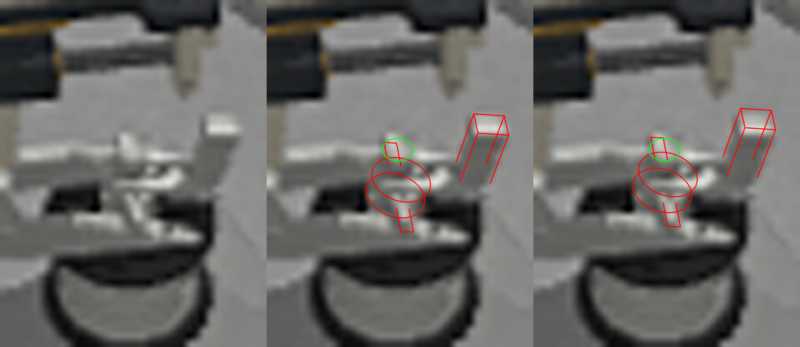

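Run:
```python
from h import *
p,d=capture('scene'); cv2.imwrite('pics/raw_f7_scene.png',p[:,:,::-1])
for v in range(184,204,2):
    print(v,[ '%.0f,%.0f,%.0f'%tuple(px2w('scene',u,v,d=d[v,u])) if d[v,u]>0 else '-' for u in range(355,363)])
print(get_obs()['time'])
d0=np.load('scene0.npy'); p0=cv2.imread('pics/scene0.png')
for v in range(186,200,2):
    print(v,[ '%.0f,%.0f,%.0f'%tuple(px2w('scene',u,v,d=d0[v,u])) if d0[v,u]>0 else '-' for u in range(352,359)])
```

```text
184 ['445,104,3', '440,110,-4', '442,112,-4', '446,113,0', '447,116,-1', '446,119,-3', '447,122,-3', '450,124,-1']
186 ['449,102,-0', '451,104,-0', '450,108,-2', '454,109,1', '456,111,3', '453,116,-3', '456,117,-1', '455,121,-4']
188 ['542,49,106', '549,48,113', '545,53,107', '547,55,107', '549,56,110', '-', '463,114,-1', '464,116,-2']
190 ['546,47,104', '550,48,106', '552,49,108', '550,54,104', '555,54,109', '552,58,103', '470,109,0', '470,113,-2']
192 ['550,45,101', '552,47,102', '553,49,102', '555,50,104', '553,55,99', '475,104,-1', '475,107,-2', '477,109,-2']
194 ['550,45,93', '551,47,94', '550,51,91', '552,53,92', '480,98,-1', '481,101,-2', '483,103,-1', '485,105,0']
196 ['551,45,87', '551,48,85', '553,49,87', '485,92,-2', '490,93,3', '490,95,2', '488,100,-3', '492,101,0']
198 ['554,44,83', '553,47,81', '552,50,78', '493,88,-0', '495,90,0', '494,94,-2', '497,95,-0', '498,98,-1']
200 ['543,50,61', '542,54,58', '507,77,11', '501,84,2', '502,86,2', '501,90,-2', '502,92,-1', '503,95,-2']
202 ['551,46,64', '549,50,59', '512,75,9', '514,76,11', '509,82,3', '508,86,-0', '506,91,-5', '511,91,-0']
16.05
186 ['446,94,0', '448,96,2', '447,100,-1', '443,105,-8', '448,106,-3', '454,105,3', '453,110,-1']
188 ['538,42,106', '539,45,105', '544,45,110', '540,50,104', '542,52,105', '459,103,0', '462,104,3']
190 ['541,41,101', '545,42,105', '547,44,106', '550,45,108', '552,47,109', '547,52,102', '468,101,2']
192 ['542,41,95', '549,40,102', '549,43,101', '548,46,98', '550,48,99', '549,51,97', '473,98,0']
194 ['544,40,90', '548,41,94', '546,44,90', '551,45,95', '550,48,92', '481,91,2', '480,95,-0']
196 ['545,40,83', '549,40,88', '548,44,84', '547,47,82', '548,49,82', '485,89,-1', '487,91,1']
198 ['545,40,76', '548,41,78', '548,44,77', '549,46,77', '550,49,77', '491,86,-2', '493,88,0']
```

```bash
for i in 1 2 3 4 5; do python3 -m jog '[1,0,-0.7,0,0]' >/dev/null;python3 e.py; done; python3 o4.py f8
```

```text
t16.1 tip 23.5 lat -0.2 under 65.10 F along -0.7 lat 0.2 z -0.6  rot [179.99  -0.55 -19.  ] M [-0.07  0.09 -0.03] w 13.8
t16.2 tip 24.2 lat -0.2 under 65.06 F along -1.0 lat 0.2 z -0.5  rot [179.99  -0.55 -19.  ] M [-0.16  0.08  0.04] w 14.0
t16.4 tip 24.9 lat -0.2 under 65.00 F along -0.6 lat -0.5 z -0.6  rot [179.98  -0.54 -19.  ] M [-0.16  0.08  0.05] w 13.8
t16.4 tip 25.6 lat -0.1 under 64.94 F along -0.8 lat 0.1 z -1.7  rot [179.98  -0.53 -19.  ] M [-0.14  0.08  0.  ] w 13.9
t16.6 tip 26.4 lat -0.1 under 64.89 F along -0.3 lat 0.0 z -0.8  rot [179.98  -0.52 -19.01] M [-0.16  0.09 -0.04] w 14.1
```

View pics/cmpf8.png

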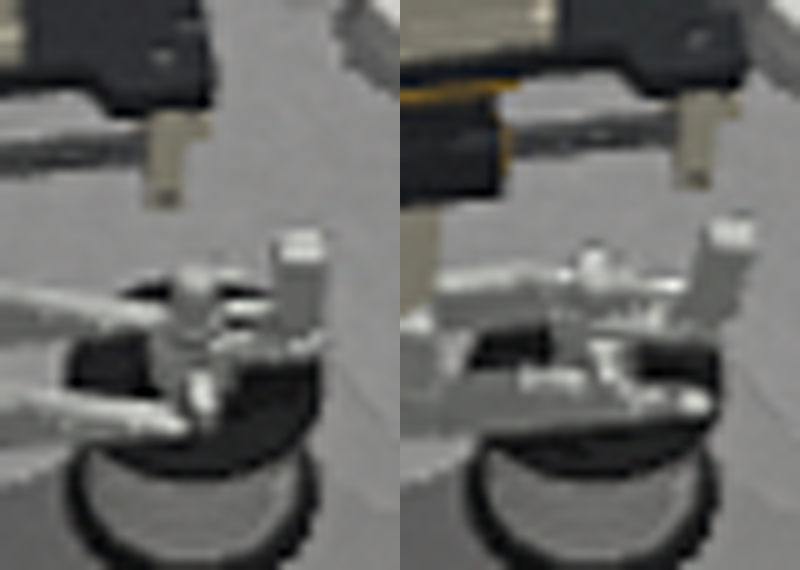

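```bash
for i in 1 2 3 4 5; do python3 -m jog '[1,0,-0.8,0,0]' >/dev/null;python3 e.py; done; python3 o4.py f9
```

```text
t16.7 tip 27.3 lat -0.0 under 64.87 F along -0.8 lat 0.8 z -0.8  rot [179.98  -0.52 -19.  ] M [-0.13  0.12  0.05] w 13.9
t16.8 tip 28.1 lat -0.0 under 64.85 F along -0.7 lat 0.0 z -0.3  rot [179.98  -0.51 -19.  ] M [-0.15  0.09  0.01] w 13.7
t16.9 tip 29.0 lat -0.0 under 64.85 F along -0.4 lat -0.3 z -0.6  rot [179.97  -0.51 -19.01] M [-0.1   0.08 -0.02] w 13.5
t17.0 tip 29.8 lat -0.0 under 64.81 F along -2.0 lat -0.5 z -0.9  rot [179.97  -0.51 -19.  ] M [-0.18  0.14  0.  ] w 14.1
t17.1 tip 30.7 lat -0.0 under 64.81 F along -0.7 lat -0.2 z -1.1  rot [179.97  -0.51 -19.01] M [-0.2   0.09  0.06] w 13.8
```

View pics/cmpf9.png

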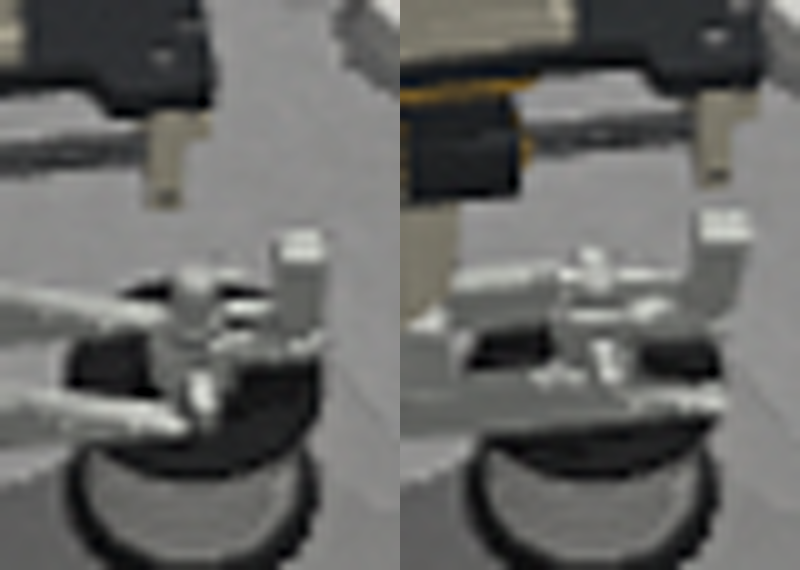

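```bash
python3 o5.py f9 9,6,0 11,7,0
python3 - <<'E'
from h import *
p,d=capture('scene')
for v in range(184,200,2):
    print(v,[ '%.0f,%.0f,%.0f'%tuple(px2w('scene',u,v,d=d[v,u])) if d[v,u]>0 else '-' for u in range(354,362)])
E
```

```text
184 ['442,102,1', '441,106,-2', '443,108,-1', '443,112,-2', '445,114,-2', '447,116,-0', '449,118,0', '451,120,1']
186 ['450,98,2', '541,49,112', '543,51,114', '546,53,115', '546,55,114', '454,112,0', '458,113,3', '455,118,-2']
188 ['541,47,106', '549,45,115', '549,48,114', '551,49,115', '551,52,113', '552,55,113', '458,113,-5', '463,113,-1']
190 ['547,44,106', '547,46,105', '551,47,108', '548,52,103', '553,52,107', '466,106,-3', '467,108,-2', '470,110,-0']
192 ['550,42,103', '548,46,99', '551,47,101', '551,50,99', '554,51,102', '474,101,-0', '477,103,1', '477,106,-0']
194 ['551,42,96', '551,44,95', '551,47,94', '550,51,91', '481,95,1', '484,96,4', '482,100,-1', '483,103,-1']
196 ['553,41,90', '552,44,89', '552,47,87', '554,49,87', '486,92,-1', '484,96,-4', '487,97,-2', '488,100,-3']
198 ['550,43,80', '553,44,82', '555,46,83', '556,48,83', '493,88,0', '492,92,-3', '495,93,-0', '498,95,1']
```

View pics/ftf9.png

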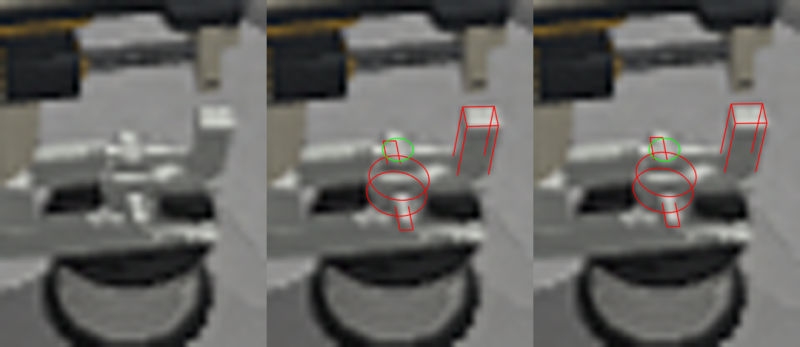

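```bash
for i in 1 2 3; do python3 -m jog '[1,0,-0.8,0,0]' >/dev/null;python3 e.py; done; python3 o4.py f10;python3 - <<'E'
from h import *
p,d=capture('scene')
for v in range(184,192,2):
    print(v,[ '%.0f,%.0f,%.0f'%tuple(px2w('scene',u,v,d=d[v,u])) if d[v,u]>0 else '-' for u in range(354,362)])
E
```

```text
t17.3 tip 31.6 lat 0.0 under 64.81 F along -0.5 lat -0.9 z -0.5  rot [179.97  -0.51 -19.  ] M [-0.19  0.08  0.01] w 13.6
t17.4 tip 32.4 lat 0.0 under 64.82 F along -0.7 lat 0.3 z -0.6  rot [179.97  -0.51 -19.  ] M [-0.2   0.05 -0.02] w 13.7
t17.5 tip 33.2 lat 0.0 under 64.82 F along -1.1 lat 0.4 z -1.2  rot [179.97  -0.51 -19.  ] M [-0.15  0.12  0.01] w 14.1
184 ['443,102,2', '443,105,1', '442,109,-2', '447,109,2', '442,115,-5', '449,115,1', '448,118,-1', '447,122,-3']
186 ['543,46,116', '545,47,117', '546,49,117', '546,52,115', '546,55,114', '455,112,0', '450,118,-7', '459,116,3']
188 ['546,44,113', '550,45,115', '549,48,114', '553,49,116', '553,51,115', '556,53,117', '460,112,-3', '463,114,-1']
190 ['549,43,108', '550,45,109', '552,47,109', '550,50,106', '552,52,107', '465,106,-3', '467,108,-2', '468,111,-2']
```

View pics/cmpf10.png

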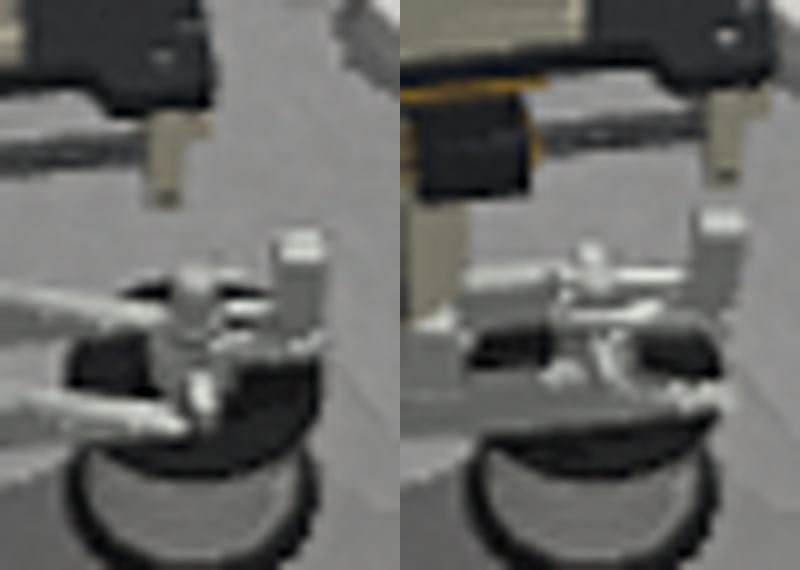

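```bash
for i in 1 2 3; do python3 -m jog '[1,0,0.2,0.6,0]' >/dev/null;python3 e.py; done; for i in 1 2 3; do python3 -m jog '[1,0,1,0,0]' >/dev/null;python3 e.py; done; python3 o4.py f11;python3 - <<'E'
from h import *
p,d=capture('scene')
for v in range(184,192,2):
    print(v,[ '%.0f,%.0f,%.0f'%tuple(px2w('scene',u,v,d=d[v,u])) if d[v,u]>0 else '-' for u in range(354,362)])
E
```

```text
t17.7 tip 33.2 lat -0.1 under 64.33 F along 0.0 lat 0.1 z -0.7  rot [179.99  -0.53 -18.99] M [-0.09  0.04  0.01] w 13.7
t17.8 tip 33.1 lat -0.2 under 63.78 F along 0.9 lat -0.1 z 0.7  rot [-180.     -0.55  -19.  ] M [-0.    0.01 -0.07] w 14.3
t17.9 tip 33.0 lat -0.3 under 63.24 F along 0.2 lat 0.3 z -0.1  rot [-179.99   -0.56  -19.  ] M [ 0.09  0.02 -0.01] w 13.7
t18.0 tip 32.0 lat -0.3 under 63.21 F along 0.2 lat -0.0 z 1.1  rot [-179.98   -0.57  -19.  ] M [-0.    0.02  0.  ] w 14.0
t18.1 tip 31.0 lat -0.4 under 63.25 F along -0.6 lat 0.6 z -0.1  rot [-179.97   -0.57  -19.  ] M [ 0.05 -0.02 -0.04] w 13.7
t18.2 tip 29.9 lat -0.4 under 63.25 F along 0.5 lat -0.3 z 0.7  rot [-179.97   -0.58  -19.  ] M [-0.01  0.07  0.  ] w 14.3
184 ['576,27,163', '445,104,3', '444,108,0', '445,111,-1', '446,113,-0', '450,114,3', '448,118,-1', '450,121,-0']
186 ['447,100,-1', '447,103,-3', '456,101,6', '452,106,1', '453,110,-1', '455,111,1', '457,113,2', '454,118,-3']
188 ['454,96,-1', '452,100,-5', '460,99,3', '544,54,106', '546,55,107', '546,58,106', '461,112,-2', '462,114,-2']
190 ['461,92,-0', '463,94,1', '548,49,105', '551,50,107', '550,53,104', '554,54,108', '552,58,104', '552,61,103']
```

View pics/cmpf11.png

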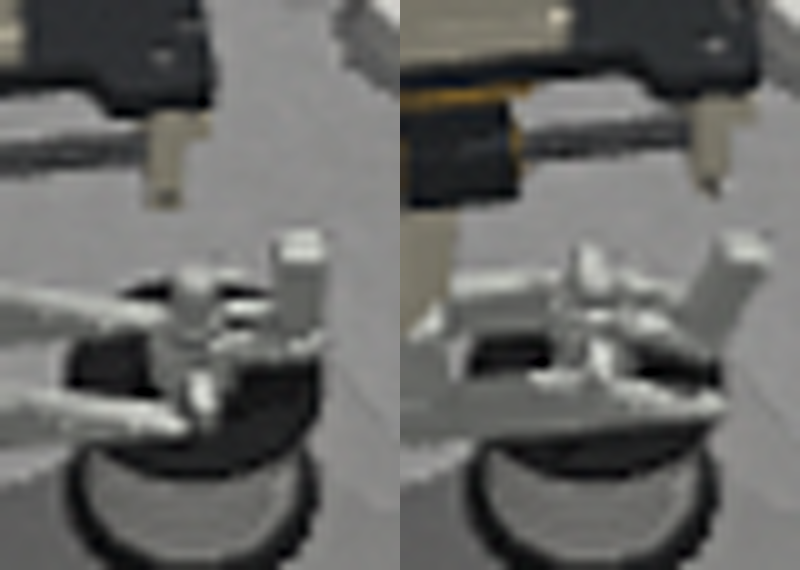

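```bash
python3 -m jog '[1,0,1,0,0,1,0,1.5,0,0,1,0,2,0,0]' >/dev/null;python3 e.py; for i in 1 2 3; do python3 -m jog '[1,0,2,0,0,1,0,2,0,0]' >/dev/null;python3 e.py; done; python3 o4.py f12
```

```text
t18.6 tip 25.2 lat -0.4 under 63.32 F along -0.6 lat -0.7 z -0.0  rot [-179.97   -0.58  -19.  ] M [ 0.06  0.03 -0.05] w 13.8
t18.8 tip 20.8 lat -0.5 under 63.35 F along -0.2 lat 0.1 z 0.0  rot [-179.97   -0.59  -19.  ] M [ 0.02 -0.04  0.  ] w 13.8
t19.0 tip 16.3 lat -0.4 under 63.34 F along -0.2 lat 0.2 z 0.2  rot [-179.97   -0.58  -19.01] M [ 0.04  0.03 -0.04] w 13.8
t19.2 tip 11.9 lat -0.4 under 63.34 F along -0.0 lat -0.3 z -0.3  rot [-179.97   -0.59  -19.01] M [-0.02 -0.02 -0.02] w 13.9
```

View pics/cmpf12.png

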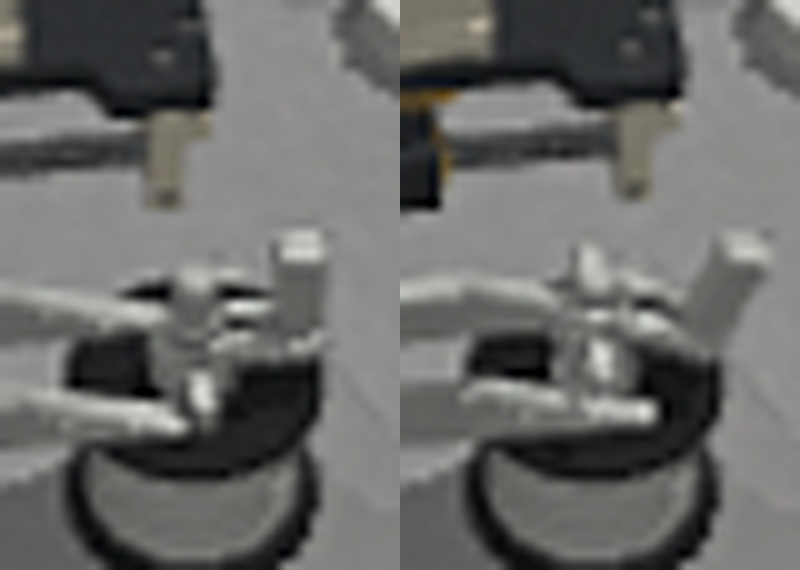

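```bash
python3 -m jog '[1,0,3,0,0,1,0,4,0,0,1,0,6,0,0,1,0,8,0,0,1,0,8,0,0]' >/dev/null;python3 e.py; python3 -m jog '[1,0,8,-3,0,1,0,10,-6,0,1,0,12,-6,0,1,0,12,-4,0,1,0,12,-1,0]' >/dev/null;python3 e.py; python3 d.py 530 -282 85 -4.9
```

```text
t19.8 tip -19.0 lat -0.4 under 63.32 F along -0.3 lat -0.3 z -0.4  rot [-179.98   -0.59  -18.94] M [0.02 0.06 0.04] w 14.0
t20.2 tip -78.2 lat -0.3 under 85.44 F along -0.8 lat 1.1 z 0.5  rot [179.99  -0.63 -18.97] M [-0.04 -0.02  0.02] w 13.8
t 20.25 p [ 482.4 -138.7  145.4] rot [179.99  -0.63 -18.97] F [-1.4 -0.4 -1.6] M [-0.04 -0.02  0.02] w 13.8
tool delta now [ 91.  120.1  61.5] after turn [ 59.7 138.7  60.4] turn -14.1
```

```bash
python3 -m jog '[1,8,12,0,-1,1,12,14,0,-2,1,12,15,0,-3,1,12,15,0,-3,1,10,15,0,-3]' >/dev/null; python3 d.py 530 -282 85 -4.9
```

```text
t 20.75 p [ 514.1 -227.6  147.4] rot [179.85  -0.61  -6.63] F [ 0.5  0.7 -2.6] M [ 0.    0.04 -0.01] w 13.9
tool delta now [21.4 52.  62.7] after turn [20.4 52.9 62.4] turn -1.7
```

```bash
python3 -m jog '[1,7,12,4,-1,1,6,12,8,-0.7,1,4,12,12,0,1,2,8,12,0,1,0,4,8,0]' >/dev/null; python3 d.py 530 -282 85 -4.9;python3 -m jog '[1,0,0,5,0,1,0,0,2,0,1,0,0,0,0]' >/dev/null; python3 d.py 530 -282 60 -4.9
```

```text
t 21.25 p [ 529.  -284.7  101.2] rot [179.76  -0.71  -4.98] F [ 0.1  0.  -2.8] M [ 0.05 -0.   -0.05] w 13.8
tool delta now [ 0.5 -2.8 16.2] after turn [ 0.8 -2.8 16.2] turn -0.1
t 21.55 p [ 527.5 -283.8   91. ] rot [179.93  -0.45  -5.02] F [-0.4  0.1 -2.1] M [-0.03  0.01  0.06] w 14.3
tool delta now [ 2.1 -2.1 31. ] after turn [ 2.3 -2.  31. ] turn -0.1
```

```bash
python3 -m jog '[1,0,0,4,0,1,0,0,7,0,1,0,0,7,0,1,0,0,4,0,1,0,0,2,0]' >/dev/null; python3 d.py 530 -282 60 -4.9;python3 -m jog '[1,0,0,0.5,0]' >/dev/null; python3 d.py 530 -282 60 -4.9
```

```text
t 22.05 p [ 528.5 -282.8   66.4] rot [179.87  -0.57  -4.91] F [ 0.6  0.6 -2.3] M [ 0.03  0.01 -0.01] w 13.7
tool delta now [ 1.3 -0.9  6.4] after turn [ 1.4 -0.9  6.4] turn -0.0
t 22.15 p [ 528.4 -282.7   65.5] rot [179.89  -0.54  -4.91] F [ 0.7 -0.1 -2.4] M [-0.05  0.04  0.02] w 13.7
tool delta now [ 1.5 -0.8  5.6] after turn [ 1.5 -0.8  5.5] turn -0.0
```

```bash
python3 -m jog '[1,0,0,1.5,0,1,0,0,1.5,0,1,0,0,0.5,0]' >/dev/null; python3 d.py; for i in 1 2 3 4; do python3 -m jog '[1,0,0,0.5,0]' >/dev/null; python3 d.py;done
```

```text
t 22.45 p [ 528.6 -282.9   62.1] rot [179.87  -0.57  -4.91] F [-0.5  0.7 -1.3] M [0.03 0.03 0.03] w 13.7
t 22.55 p [ 528.8 -282.9   61.6] rot [179.86  -0.59  -4.91] F [ 0.1  0.2 -1.1] M [-0.    0.04  0.03] w 14.1
t 22.65 p [ 528.8 -283.    61.2] rot [179.85  -0.59  -4.92] F [ 0.2  0.1 -1.9] M [0.01 0.03 0.04] w 13.8
t 22.75 p [ 528.8 -283.1   60.7] rot [179.85  -0.6   -4.92] F [-0.1 -0.6 -1.5] M [-0.02  0.04 -0.01] w 14.0
t 22.85 p [ 528.9 -283.1   60.3] rot [179.84  -0.61  -4.92] F [-0.4  0.4 -2.3] M [0.02 0.01 0.01] w 14.1
```

```bash
for i in 1 2 3; do python3 -m jog '[1,0,0,0.3,0]' >/dev/null; python3 d.py;done; python3 -m jog '[0.85,0,0,0,0,0.8,0,0,0,0,0.7,0,0,0,0,0.6,0,0,0,0,0,0,0,0,0]' >/dev/null; python3 d.py;python3 -m jog '[0,0,0,0,0,0,0,0,0,0,0,0,0,0,0]' >/dev/null; python3 d.py
```

```text
t 22.95 p [ 528.9 -283.1   59.9] rot [179.84  -0.61  -4.92] F [-0.2 -0.2  0.6] M [0.12 0.06 0.02] w 13.8
t 23.05 p [ 528.9 -283.2   59.9] rot [179.84  -0.63  -4.92] F [-1.2 -0.   1.9] M [0.34 0.1  0.11] w 14.0
t 23.15 p [ 528.9 -283.1   59.9] rot [179.84  -0.63  -4.92] F [-1.3  0.5  0.7] M [0.35 0.16 0.08] w 13.7
t 23.65 p [ 529.5 -283.5   60.4] rot [179.78  -0.72  -4.92] F [ 0.3  0.3 -0.7] M [0.05 0.02 0.01] w 37.7
t 23.95 p [ 529.6 -283.6   60.4] rot [179.77  -0.74  -4.92] F [0.1 0.7 1.1] M [ 0.08  0.   -0.07] w 61.7
```

```bash
python3 -m jog '[0,0,0,-3,0,0,0,0,-8,0,0,0,0,-15,0,0,0,0,-20,0,0,0,0,-25,0]' >/dev/null; python3 -m jog '[0,0,0,-25,0,0,0,0,-20,0,0,0,0,-10,0,0,0,0,-4,0,0,0,0,0,0]' >/dev/null; python3 d.py
python3 - <<'E'
from h import *
p,d=capture('scene'); cv2.imwrite('pics/raw_g_scene.png',p[:,:,::-1]); np.save('g_scene.npy',d)
cv2.imwrite('pics/g2.png',cv2.resize(p[150:290,190:390,::-1],None,fx=4,fy=4,interpolation=cv2.INTER_CUBIC))
E
```

```text
t 24.95 p [ 527.6 -282.7  199.1] rot [179.74  -0.79  -4.92] F [0.5 0.6 0.1] M [ 0.08 -0.    0.01] w 92.1
```

View pics/g2.png

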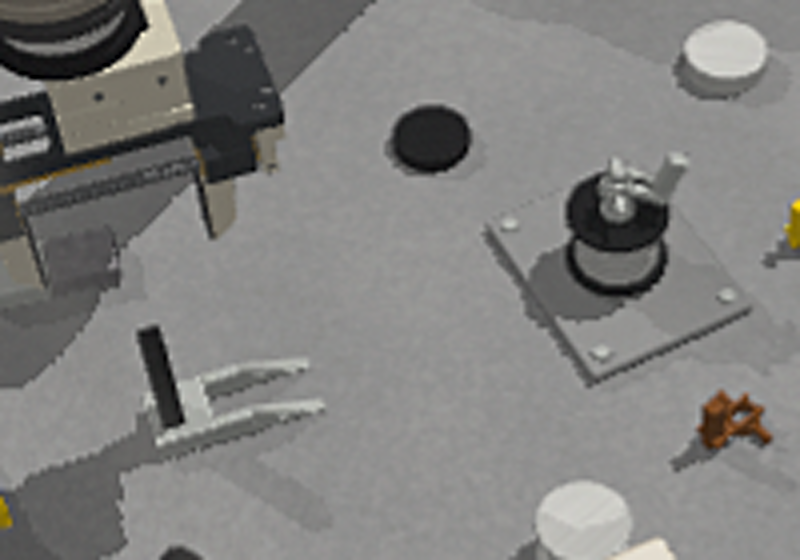

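Run:
```python
from h import *
p,d=capture('top'); cv2.imwrite('pics/raw_g_top.png',p[:,:,::-1]); ds=np.load('g_scene.npy'); s=cv2.imread('pics/raw_g_scene.png')
A=cv2.resize(p[180:240,265:325,::-1],(480,480),interpolation=cv2.INTER_CUBIC); B=cv2.resize(s[178:218,325:365],(480,480),interpolation=cv2.INTER_CUBIC)
cv2.imwrite('pics/g3.png',np.hstack([A,B])[:, :960]); cv2.imwrite('pics/g3.png',cv2.resize(np.hstack([A,B]),(800,400)))
for v in range(186,200,2):
    print(v,[ '%.0f,%.0f,%.0f'%tuple(px2w('scene',u,v,d=ds[v,u])) if ds[v,u]>0 else '-' for u in range(354,364)])
for v in range(202,214,2):
    print(v,[ '%.0f,%.0f,%.0f'%tuple(px2w('top',u,v,d=d[v,u])) if d[v,u]>0 else '-' for u in range(282,302,2)])
```

```text
186 ['448,99,0', '446,104,-4', '452,104,1', '451,107,-1', '454,109,1', '452,113,-3', '458,113,3', '456,117,-1', '458,120,-0', '458,123,-2']
188 ['455,96,-0', '456,98,-1', '458,101,0', '544,54,106', '544,56,105', '544,60,102', '461,111,-1', '462,114,-2', '463,117,-3', '465,119,-1']
190 ['462,92,-0', '463,94,0', '548,49,105', '551,50,107', '555,50,111', '554,54,108', '555,56,107', '551,61,102', '468,114,-5', '473,114,1']
192 ['543,46,94', '547,47,97', '551,47,101', '550,51,99', '554,52,101', '553,55,99', '556,56,101', '474,108,-3', '480,107,2', '479,111,-0']
194 ['544,46,87', '548,46,91', '553,47,95', '553,49,94', '553,52,93', '554,54,93', '480,101,-3', '481,104,-3', '481,107,-4', '487,107,1']
196 ['551,42,89', '550,46,85', '552,47,87', '554,49,87', '555,52,87', '484,96,-5', '488,97,-1', '487,101,-4', '489,103,-3', '492,104,-1']
198 ['550,43,80', '550,46,78', '552,48,79', '492,85,0', '490,90,-4', '492,92,-3', '495,93,-1', '498,95,1', '499,97,1', '497,102,-3']
202 ['573,65,10', '572,60,12', '573,55,10', '574,51,3', '564,42,58', '563,37,64', '563,32,59', '562,27,66', '562,22,64', '563,18,60']
204 ['551,58,105', '550,53,109', '567,55,13', '555,45,80', '558,42,62', '558,37,60', '558,32,59', '558,27,63', '558,23,59', '554,17,85']
206 ['547,58,104', '546,53,110', '548,49,97', '548,45,92', '550,40,84', '550,36,82', '552,32,66', '554,28,59', '554,23,58', '549,17,84']
208 ['558,65,9', '543,54,99', '543,49,96', '545,45,83', '546,41,78', '548,37,65', '548,32,62', '544,26,85', '543,21,92', '544,17,88']
210 ['553,66,7', '541,55,78', '541,50,78', '541,45,82', '541,41,76', '541,36,79', '541,31,80', '538,26,97', '538,21,96', '540,17,84']
212 ['548,66,8', '547,60,9', '539,52,59', '537,46,74', '535,41,85', '535,36,88', '536,31,82', '533,26,98', '532,21,101', '534,17,89']
```

View pics/g3.png

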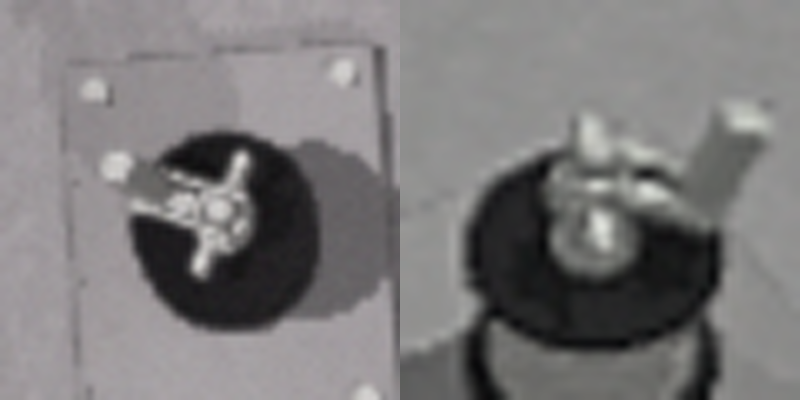

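```bash
python3 - <<'E'
from h import *
print(px2w('top',265+117.5/400*60-.5,180+165.5/400*60-.5,z=107), px2w('scene',325+345/10-.5,178+120/10-.5,z=107))
# ears centre tips in top at z
for h in(78,):
    print(px2w('top',265+241/400*60-.5,180+158/400*60-.5,z=80),px2w('top',265+203/400*60-.5,180+270/400*60-.5,z=80))
print(px2w('top',265+218/400*60-.5,180+210/400*60-.5,z=99))
E
python3 d.py 548 54 160 71
```

```text
[550.05539605  57.15918795 107.        ] [551.83306485  55.10768781 107.        ]
[556.44856814  15.54204607  80.        ] [516.74143688  29.52530756  80.        ]
[535.00459887  23.04930963  99.        ]
t 25.05 p [ 527.3 -282.4  198. ] rot [179.8   -0.7   -4.92] F [0.4 0.3 0.1] M [0.01 0.01 0.  ] w 91.8
tool delta now [  -8.7 -337.1   36.7] after turn [324.9 -89.9  38. ] turn -75.9
```

```bash
python3 -m jog '[0,0,-10,0,0,0,0,-20,0,0,0,0,-30,0,0,0,0,-35,0,0,0,0,-35,0,0]' >/dev/null; python3 -m jog '[0,0,-35,0,0,0,0,-30,0,0,0,0,-25,0,0,0,0,-15,0,0,0,0,-8,0,0]' >/dev/null; python3 d.py 549.5 53.5 160 70
```

```text
t 26.05 p [543.5 -25.3 187.2] rot [-179.8     0.38   -5.05] F [-0.4 -0.2 -0.1] M [0.01 0.02 0.  ] w 91.6
tool delta now [ -0.8 -78.9  27.5] after turn [ 76.1 -21.3  27.2] turn -75.0
```

```bash
python3 -m jog '[0,0,0,0,-3,0,0,0,0,-6,0,0,0,0,-8,0,0,0,0,-8,0,0,0,0,-8]' >/dev/null; python3 -m jog '[0,0,0,0,-8,0,0,0,0,-8,0,0,0,0,-7,0,0,0,0,-5,0,0,0,0,-2]' >/dev/null; python3 d.py 549.5 53.5 160 70
```

```text
t 27.05 p [539.3 -22.9 180.5] rot [-178.84    0.23   60.6 ] F [-0.3  0.5 -0.5] M [ 0.02 -0.08  0.01] w 91.8
tool delta now [ 71.6 -28.2  20.8] after turn [ 75.3 -16.5  20.5] turn -9.4
```

```bash
python3 -m jog '[0,5,0,0,-3,0,10,-4,0,-4,0,14,-4,2,-2,0,14,-4,3,0,0,12,-3,4,0]' >/dev/null; python3 -m jog '[0,8,-1,4,0,0,4,0,2,0,0,0,0,0,0]' >/dev/null; python3 d.py 549.5 53.5 160 70
```

```text
t 27.85 p [548.   49.9 161.2] rot [-1.7847e+02  1.5000e-01  6.9720e+01] F [ 0.6 -0.3 -0.3] M [-0.07 -0.07 -0.  ] w 92.1
tool delta now [3.9 0.2 1.2] after turn [3.9 0.2 1.2] turn -0.3
```

```bash
python3 -m jog '[0,1,0,4,0,0,2,0,10,0,0,1,0,14,0,0,0,0,14,0,0,0,0,7,0]' >/dev/null; python3 -m jog '[0,0,0,3,0,0,0,0,1,0,0,0,0,0,0]' >/dev/null; python3 d.py 549.5 53.5 104 70
python3 - <<'E'
from h import *
p,d=capture('scene'); cv2.imwrite('pics/raw_h_scene.png',p[:,:,::-1])
cv2.imwrite('pics/h1.png',cv2.resize(p[150:225,300:400,::-1],None,fx=7,fy=7,interpolation=cv2.INTER_CUBIC))
E
```

```text
t 28.65 p [548.4  52.4 104.3] rot [-178.5     0.18   69.52] F [ 1.1 -0.5 -0.1] M [-0.   -0.12 -0.  ] w 91.7
tool delta now [1.5 0.7 0.3] after turn [1.5 0.7 0.3] turn -0.5
```

View pics/h1.png

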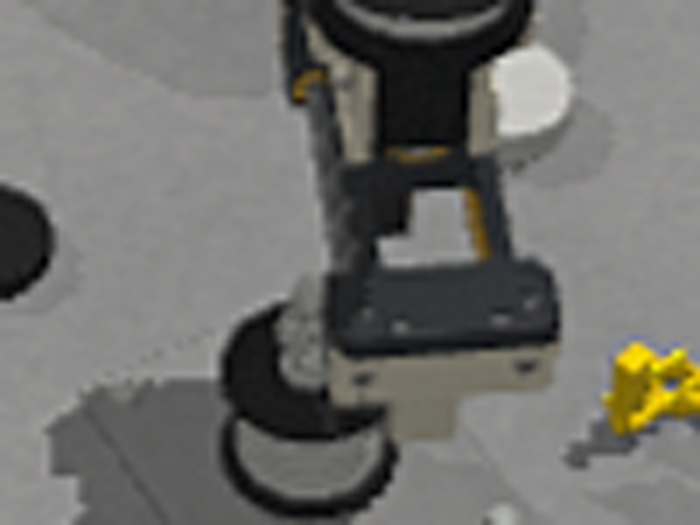

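```bash
python3 -m jog '[0.8,1,0.5,0,0,0.8,0,0,0,0,0.8,0,0,0,0,0.8,0,0,0,0,0.8,0,0,0,0]' >/dev/null; python3 d.py;python3 -m jog '[0.8,0,0,0,0,0.8,0,0,0,0,0.8,0,0,0,0,0.8,0,0,0,0]' >/dev/null; python3 d.py 549.5 53.5 104 70; for c in 1; do python3 -m jog '[0.85,0,0,0,0]' >/dev/null; python3 d.py; python3 -m jog '[0.87,0,0,0,0]' >/dev/null; python3 d.py; python3 -m jog '[0.88,0,0,0,0]' >/dev/null; python3 d.py; done
```

```text
t 29.2 p [550.3  53.2 106.1] rot [-1.787e+02  1.200e-01  6.952e+01] F [0.4 1.  0. ] M [-0.03 -0.07 -0.02] w 56.6
t 29.6 p [550.3  53.2 106.2] rot [-1.787e+02  1.200e-01  6.953e+01] F [-1.1  0.6 -0.1] M [ 0.   -0.09  0.04] w 24.7
tool delta now [-0.  -0.8  2.2] after turn [-0.  -0.9  2.2] turn -0.5
t 29.7 p [550.3  53.2 106.2] rot [-1.787e+02  1.100e-01  6.953e+01] F [-0.6 -0.5  0.9] M [-0.   -0.09  0.03] w 17.0
t 29.8 p [550.3  53.3 106.2] rot [-1.787e+02  1.100e-01  6.952e+01] F [-0.5  0.1  0.9] M [ 0.09 -0.02  0.04] w 12.7
t 29.9 p [550.3  53.4 106.2] rot [-1.7869e+02  1.0000e-01  6.9520e+01] F [ 0.3 -0.1  0.3] M [ 0.02 -0.06 -0.04] w 11.5
```

```bash
python3 -m jog '[0.9,0,0,0,0]' >/dev/null; python3 d.py;python3 -m jog '[1,0,0,0,0,1,0,0,0,0,1,0,0,0,0]' >/dev/null; python3 d.py;python3 -m jog '[1,0,0,-0.5,0]' >/dev/null; python3 d.py;python3 -m jog '[1,0,0,-1,0]' >/dev/null; python3 d.py;python3 -m jog '[1,0,0,-1.5,0]' >/dev/null; python3 d.py
```

```text
t 30.0 p [550.1  53.5 106.2] rot [-1.7866e+02  1.0000e-01  6.9510e+01] F [-1.   1.8  0.6] M [ 0.22  0.1  -0.08] w 9.7
t 30.3 p [549.9  53.6 106.2] rot [-1.7864e+02  1.0000e-01  6.9520e+01] F [-0.7  0.4 -0.1] M [ 0.04 -0.02 -0.02] w 9.8
t 30.4 p [549.7  53.6 106.5] rot [-1.7862e+02  1.1000e-01  6.9520e+01] F [-1.1  0.4 -1.7] M [ 0.14 -0.02  0.  ] w 9.6
t 30.5 p [549.5  53.6 107.3] rot [-1.7857e+02  1.2000e-01  6.9520e+01] F [-0.7  1.3 -0.3] M [ 0.13  0.02 -0.01] w 10.3
t 30.6 p [549.3  53.7 108.7] rot [-1.7854e+02  1.2000e-01  6.9510e+01] F [-0.4  1.2 -1.5] M [ 0.16  0.   -0.06] w 9.7
```

```bash
for i in 1 2 3 4 5; do python3 -m jog '[1,0,0,-2,0]' >/dev/null; python3 d.py;done
```

```text
t 30.7 p [549.1  53.9 110.5] rot [-1.7848e+02  1.2000e-01  6.9500e+01] F [-0.5  2.5 -3.5] M [ 0.53  0.01 -0.08] w 9.7
t 30.8 p [548.6  54.1 112.1] rot [-1.7839e+02  1.1000e-01  6.9490e+01] F [-1.3  2.2 -5.5] M [ 0.49 -0.14 -0.08] w 9.6
t 30.9 p [548.4  54.2 113.7] rot [-1.7834e+02  1.3000e-01  6.9500e+01] F [-0.  -0.9 -6.2] M [ 0.29 -0.2  -0.04] w 9.7
t 31.0 p [548.3  54.1 115.5] rot [-1.7832e+02  1.5000e-01  6.9500e+01] F [-0.2  0.7 -5.6] M [ 0.22 -0.24  0.01] w 9.7
t 31.1 p [548.6  54.  117.9] rot [-1.7835e+02  1.5000e-01  6.9510e+01] F [ 0.1 -0.3 -0.4] M [ 0.04 -0.02 -0.05] w 9.3
```

```bash
for i in 1 2 3; do python3 -m jog '[1,0,0,-2,0]' >/dev/null; python3 d.py;done; python3 -m jog '[1,0,0,-3,0,1,0,0,-3,0]' >/dev/null; python3 d.py; python3 -m jog '[1,0,0,-4,0,1,0,0,-4,0]' >/dev/null; python3 d.py
```

```text
t 31.2 p [549.2  53.6 120.6] rot [-1.7843e+02  1.5000e-01  6.9520e+01] F [ 0.2 -0.7 -0.5] M [-0.02 -0.13 -0.  ] w 10.2
t 31.3 p [549.7  53.5 123.4] rot [-1.7851e+02  1.4000e-01  6.9520e+01] F [-0.2  0.7 -0.8] M [ 0.14 -0.06 -0.03] w 9.7
t 31.4 p [549.9  53.5 126. ] rot [-1.7855e+02  1.2000e-01  6.9510e+01] F [ 0.3  1.1 -0.8] M [ 0.15 -0.   -0.05] w 9.5
t 31.6 p [550.3  53.3 132.9] rot [-1.7861e+02  1.2000e-01  6.9520e+01] F [ 0.4 -0.4  0.1] M [-0.02 -0.03  0.01] w 9.6
t 31.8 p [550.7  53.  141.7] rot [-1.7865e+02  1.3000e-01  6.9520e+01] F [ 0.1 -0.3 -0.2] M [-0.06 -0.12  0.05] w 9.7
```

```bash
python3 -m jog '[1,0,0,-6,0,1,0,0,-8,0,1,0,0,-8,0,1,0,0,-4,0,1,0,0,0,0]' >/dev/null; python3 d.py
python3 - <<'E'
from h import *
p,d=capture('scene'); cv2.imwrite('pics/i_scene.png',p[:,:,::-1])
cv2.imwrite('pics/i1.png',cv2.resize(p[130:230,290:420,::-1],None,fx=6,fy=6,interpolation=cv2.INTER_CUBIC))
E
```

```text
t 32.3 p [552.1  52.7 171.4] rot [-1.7878e+02  9.0000e-02  6.9520e+01] F [ 0.4  0.6 -0.6] M [-0.01 -0.05 -0.03] w 9.9
```

View pics/i1.png

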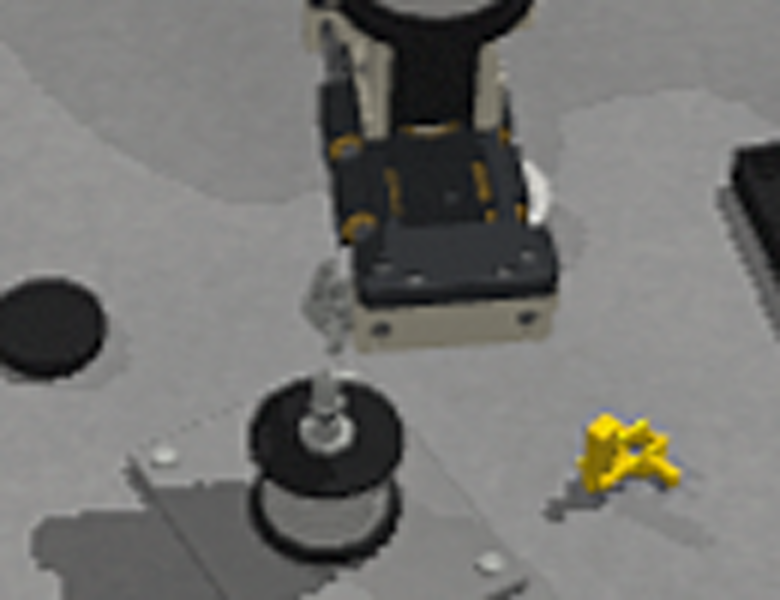

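```bash
python3 -m jog '[1,6,-3,0,0,1,14,-8,0,0,1,22,-12,0,0,1,28,-16,0,0,1,30,-18,0,0]' >/dev/null; python3 d.py 505 346 150; python3 -m jog '[1,30,-18,0,0,1,28,-16,0,0,1,22,-12,0,0,1,14,-8,0,0,1,8,-4,0,0]' >/dev/null; python3 d.py 505 346 120
```

```text
t 32.85 p [532.4 169.7 170.7] rot [-1.7862e+02  1.6000e-01  6.9140e+01] F [ 0.5  0.1 -0.5] M [ 0.03 -0.08 -0.03] w 9.7
tool delta now [155.1 -87.9  22.3] after turn [155.  -88.4  20.7] turn 0.0
t 33.35 p [507.6 299.3 170. ] rot [-178.35    0.21   69.54] F [ 0.9 -1.   0. ] M [-0.07 -0.1   0.  ] w 9.6
tool delta now [ 43.  -17.3  50.3] after turn [ 42.8 -18.8  50. ] turn 0.0
```

```bash
python3 -m jog '[1,10,-4,4,0,1,10,-4,6,0,1,8,-3,8,0,1,5,-2,8,0,1,2,-1,8,0]' >/dev/null; python3 d.py 505 346 100;python3 -m jog '[1,0,0,6,0,1,0,0,3,0,1,0,0,0,0]' >/dev/null; python3 d.py 505 346 100
python3 - <<'E'
from h import *
p,d=capture('scene'); cv2.imwrite('pics/j_scene.png',p[:,:,::-1])
cv2.imwrite('pics/j1.png',cv2.resize(p[100:220,370:500,::-1],None,fx=5,fy=5,interpolation=cv2.INTER_CUBIC))
p,d=capture('top'); cv2.imwrite('pics/j_top.png',p[:,:,::-1])
E
```

```text
t 33.85 p [505.  340.9 133.4] rot [-178.35    0.22   69.56] F [-0.5 -0.5  0.2] M [-0.02 -0.06  0.02] w 9.9
tool delta now [ 4.9 -0.8 33.4] after turn [ 4.8 -1.8 33.4] turn 0.0
t 34.15 p [504.2 339.7 121.2] rot [-178.2     0.41   69.5 ] F [ 0.6 -0.6  0.3] M [-0.01 -0.05 -0.04] w 9.7
tool delta now [ 6.3 -0.8 21.2] after turn [ 6.2 -1.4 21.2] turn 0.0
```

View pics/j1.png

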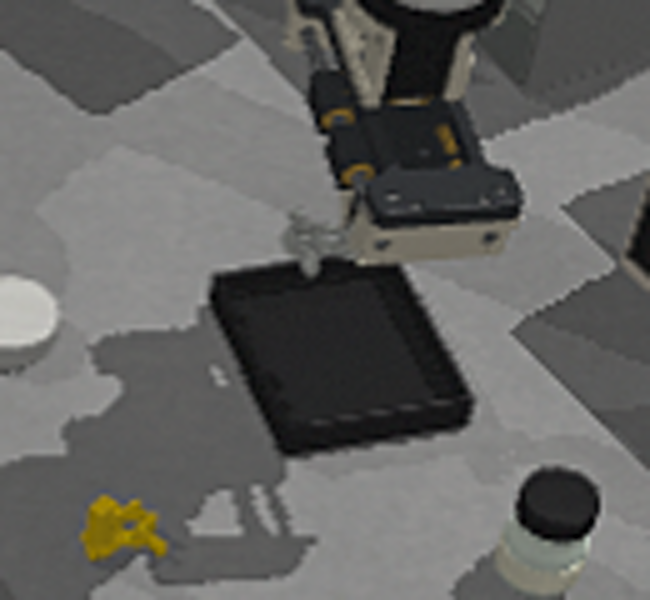

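View pics/j_top.png

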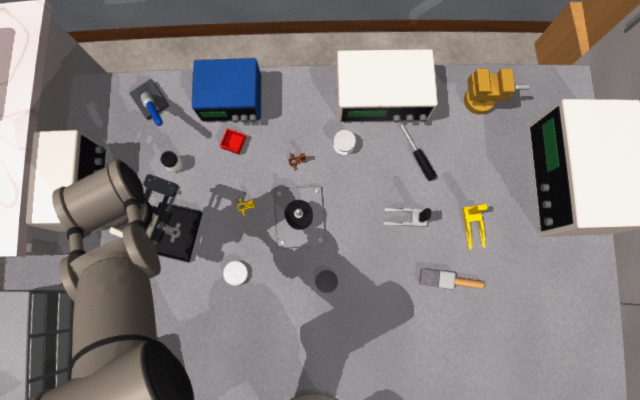

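```bash
python3 -m jog '[1,3,0,4,0,1,3,0,8,0,1,0,0,12,0,1,0,0,12,0,1,0,0,8,0]' >/dev/null; python3 d.py 505 346 60;python3 -m jog '[1,0,0,4,0,1,0,0,2,0,1,0,0,1,0]' >/dev/null; python3 d.py 505 346 60
```

```text
t 34.75 p [506.5 346.4  76.4] rot [-178.41    0.19   69.46] F [ 0.7 -0.1 -0.2] M [-0.08 -0.11 -0.05] w 9.6
tool delta now [-0.9 -0.8 16.4] after turn [-1.  -1.3 16.4] turn 0.0
t 35.05 p [505.2 345.9  66.4] rot [-178.25    0.35   69.47] F [ 0.1  0.6 -0.5] M [-0.02 -0.05 -0.06] w 9.5
tool delta now [ 0.  -0.   6.4] after turn [-0.  -0.2  6.4] turn 0.0
```

```bash
python3 -m jog '[1,0,0,2,0,1,0,0,2,0]' >/dev/null; python3 d.py; for i in 1 2 3 4 5; do python3 -m jog '[1,0,0,1,0]' >/dev/null; python3 d.py;done
```

```text
t 35.25 p [505.6 346.1  62.8] rot [-178.31    0.3    69.46] F [ 0.1  0.8 -0.1] M [-0.07 -0.19  0.01] w 9.7
t 35.35 p [505.6 346.2  61.8] rot [-178.32    0.28   69.46] F [-0.  -0.1 -0.2] M [ 0.  -0.1  0. ] w 10.1
t 35.45 p [505.7 346.2  61. ] rot [-178.34    0.26   69.46] F [ 0.6 -0.2 -1.1] M [-0.06 -0.09  0.  ] w 9.5
t 35.55 p [505.8 346.3  60.1] rot [-178.35    0.25   69.46] F [-0.8 -0.1 -0.7] M [-0.01 -0.12  0.02] w 9.8
t 35.65 p [505.8 346.3  59.2] rot [-178.36    0.24   69.46] F [-0.1  0.2  0.2] M [-0.04 -0.08 -0.03] w 9.7
t 35.75 p [505.9 346.3  58.2] rot [-178.37    0.23   69.46] F [ 0.3 -0.7 -0.4] M [-0.02 -0.07  0.05] w 9.5
```

```bash
for i in 1 2 3 4 5 6 7 8; do python3 -m jog '[1,0,0,1,0]' | grep -E "pos|force"|tr '\n' ' ';done; python3 d.py
```

```text
tool_pos: [505.8, 346.4, 57.1] contact_force: [-0.6, -0.0, 0.4] tool_pos: [505.8, 346.4, 56.0] contact_force: [0.1, 0.5, -1.0] tool_pos: [505.8, 346.4, 54.9] contact_force: [0.2, 0.5, -1.3] tool_pos: [505.7, 346.4, 53.8] contact_force: [-0.4, -0.0, -0.5] tool_pos: [505.7, 346.4, 52.7] contact_force: [-0.2, -0.2, -0.1] tool_pos: [505.6, 346.4, 51.6] contact_force: [-1.0, 0.6, -0.1] tool_pos: [505.6, 346.4, 50.5] contact_force: [-0.2, -0.6, -0.7] tool_pos: [505.6, 346.4, 49.4] contact_force: [0.0, 0.2, -1.0] t 36.55 p [505.6 346.4  49.4] rot [-178.37    0.23   69.46] F [ 0.   0.2 -1. ] M [-0.02 -0.14  0.02] w 9.6
```

Run:
```python
from h import *
p,d=capture('scene'); cv2.imwrite('pics/k_scene.png',p[:,:,::-1])
cv2.imwrite('pics/k1.png',cv2.resize(p[130:200,400:490,::-1],None,fx=7,fy=7,interpolation=cv2.INTER_CUBIC))
```

```text
(no output)
```

View pics/k1.png

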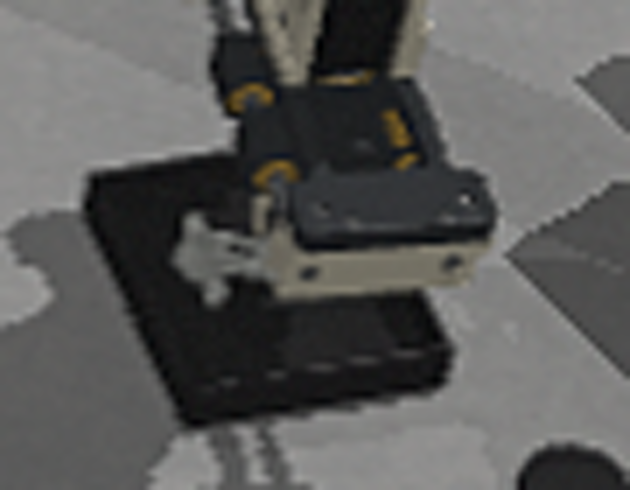

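```bash
for i in 1 2 3 4 5; do python3 -m jog '[1,0,0,0.8,0]' | grep -E "pos|force"|tr '\n' ' ';done; python3 d.py
```

```text
tool_pos: [505.5, 346.4, 48.5] contact_force: [0.2, 0.7, -0.2] tool_pos: [505.5, 346.4, 47.6] contact_force: [-0.5, -0.9, 0.3] tool_pos: [505.5, 346.4, 46.7] contact_force: [-0.0, -0.3, -0.2] tool_pos: [505.4, 346.4, 45.9] contact_force: [0.1, 0.1, -0.2] tool_pos: [505.4, 346.5, 45.0] contact_force: [-0.2, 0.9, 0.4] t 37.1 p [505.4 346.5  45. ] rot [-178.36    0.23   69.46] F [-0.2  0.9  0.4] M [-0.05 -0.08  0.01] w 9.8
```

```bash
for i in 1 2 3 4 5 6; do python3 -m jog '[1,0,0,0.6,0]' | grep -E "pos|force"|tr '\n' ' ';done; python3 d.py
```

```text
tool_pos: [505.4, 346.4, 44.3] contact_force: [-1.0, 0.3, 0.4] tool_pos: [505.4, 346.5, 43.7] contact_force: [-0.2, 1.0, 0.9] tool_pos: [505.5, 346.5, 43.4] contact_force: [-0.9, -0.7, 4.6] tool_pos: [505.5, 346.5, 43.3] contact_force: [-2.2, -0.2, 6.0] tool_pos: [505.5, 346.6, 43.3] contact_force: [-2.1, -1.0, 5.4] tool_pos: [505.5, 346.5, 43.3] contact_force: [-1.2, -1.6, 5.1] t 37.7 p [505.5 346.5  43.3] rot [-178.4     0.2    69.47] F [-1.2 -1.6  5.1] M [-0.25  0.28  0.08] w 9.9
```

Contact at the floor. Relax and open partly, then rise.

```bash
python3 -m jog '[1,0,0,-0.2,0,0.85,0,0,0,0,0.8,0,0,0,0,0.75,0,0,0,0,0.7,0,0,0,0]' >/dev/null; python3 d.py; python3 -m jog '[0.65,0,0,0,0,0.65,0,0,-1,0,0.65,0,0,-3,0,0.65,0,0,-6,0,0.65,0,0,-10,0]' >/dev/null; python3 d.py; python3 -m jog '[0.65,0,0,-14,0,0.65,0,0,-20,0,0.65,0,0,-20,0,0.65,0,0,-15,0,0.65,0,0,-8,0]' >/dev/null; python3 d.py
python3 - <<'E'
from h import *
p,d=capture('scene'); cv2.imwrite('pics/m_scene.png',p[:,:,::-1])
cv2.imwrite('pics/m1.png',cv2.resize(p[110:200,400:490,::-1],None,fx=6,fy=6,interpolation=cv2.INTER_CUBIC))
E
```

```text
t 38.2 p [505.5 346.6  43.2] rot [-178.41    0.19   69.47] F [ 0.6 -0.6 -0.5] M [-0.06 -0.12 -0.02] w 25.4
t 38.7 p [505.3 346.   62.9] rot [-178.29    0.32   69.47] F [ 0.7 -0.3 -0.5] M [-0.02 -0.07  0.08] w 32.4
t 39.2 p [508.3 345.8 147.4] rot [-1.7843e+02  1.7000e-01  6.9470e+01] F [0.1 0.7 0.1] M [-0.05 -0.08 -0.02] w 32.1
```

View pics/m1.png

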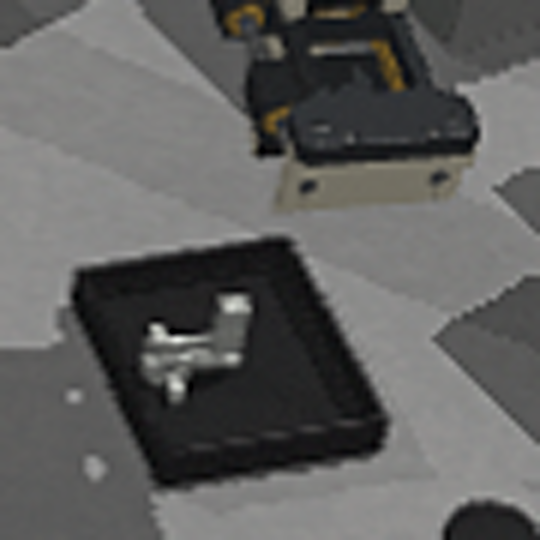

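```bash
python3 -m jog '[0.65,0,0,-8,0,0.65,0,0,-4,0,0.65,0,0,0,0,0.65,0,0,0,0,0.65,0,0,0,0]' >/dev/null; python3 d.py
python3 - <<'E'
from h import *
p,d=capture('scene'); cv2.imwrite('pics/n_scene.png',p[:,:,::-1])
a=cv2.imread('pics/scene0.png'); b=p[:,:,::-1]
cv2.imwrite('pics/n.png',np.vstack([a[130:320,140:520],b[130:320,140:520]]))
E
```

```text
t 39.75 p [508.3 345.6 160.1] rot [-178.41    0.2    69.47] F [-1.2 -0.6 -0.9] M [-0.03 -0.09  0.01] w 31.6
```

View pics/n.png

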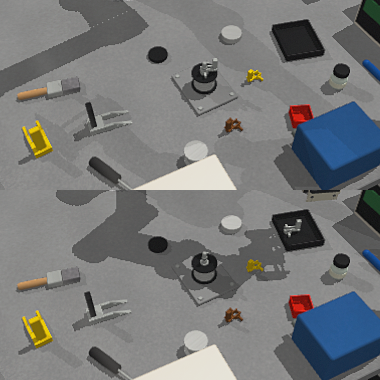

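Everything is in place: the clip is in the tray, the fork is upright, and the holder and bystanders have not moved.

```bash
python3 -c "
from plant import close_job; print(close_job())"
```

```text
the job is handed in; nothing more can be done
None
```

The clip is off the spindle and standing in the black tray, and I handed the job in at about 40 s. I had found the reel's top by touch, at about 61.9 mm. I slid the fork under the ears in touch with it, eased it up, and drove it on until the clip came up about 11 mm. I then stood the fork back upright near its old place and carried the clip over by its tab.

**Last checks:** The final picture shows the clip upright in the tray, the fork standing on the bench, and the holder and other things where they were. The gripper is empty and clear of everything.

**What did not go exactly as described:**
- **Fork height:** the fork drifted up to about 3 mm above the reel during the drive, more than the 1 mm asked.
- **Clip tilt:** once free, the clip stayed up after the fork was withdrawn, but tipped forward about 17°. Its height of about 11 mm comes from the wedge position and noisy depth readings.
- **Lift-off force:** lifting it off took up to about 6 N for a moment, against the 1 to 3 N expected. I took that as the tilted ring catching on the ridge, but I did not confirm it.
- **Force on the reel:** the upward force on the fork stayed under about 7 N. While the ears first took the load the reel may have carried more than that, because the wrist cannot separate the two.

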